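# Load the sintering dish into the bench furnace with the loading fork and put its cover on

## Robot

A 7-joint arm with a two-finger parallel gripper is mounted at the origin on a cart in front of the work surface, level with it; the furniture and walls round the work are solid. World frame = base frame: x ahead of the robot, y to its left, z up, the work surface at z = 0. Lengths are in m, angles in rad, forces in N, time in s.
With the tool pointing down it reaches from about 0.4 to 0.9 m from the base axis. Payload 5.5 kg.
Tool frame: the origin (TCP) lies at the very end of the fingers, on their centre line; the grasp point (between the pads) lies 19 mm behind it; z points along the fingers, y is the line along which they close (so a half turn about z gives the same grasp; the last joint's range is limited). The gripper opens to 92 mm and grips with 3 to 60 N. Pads are 19 mm wide; open, the fingers measure 130 mm over their backs; the gripper's body (75 mm by 190 mm) begins 47 mm behind the grasp point.
Start: joints at [1.523, 0.501, -0.427, 1.55, 0.221, 1.138, -0.21], TCP at [0.199, -0.619, 0.227] pointing down, gripper open.
Joint ranges: [-2.88, 2.88], [-0.31, 2.03], [-1.54, 1.56], [0.2, 2.42], [-1.41, 4.55], [0.19, 2.02], [-2.57, 2.57]. Speed limits (rad/s): [2.57, 2.57, 3.14, 3.14, 3.14, 3.14, 3.14].

## Interface

Orientations are given as [roll, pitch, yaw] about the fixed x, y, z axes, in that order (R = Rz(yaw) Ry(pitch) Rx(roll)).
In Python, from bench import * gives the robot as it stands.
- The arm moves only by the shell command python3 -m pendant 'ROWS' [FORCE]. ROWS is JSON, a list of rows, each an object with "xyz": the shift along the tool's x, y, z in m, a list of three; "delta_rot": the turn, a rotation vector about the tool's x, y, z in rad, a list of three; "grip": the opening, from 0 (shut) to 1 (fully open). In form: [{"xyz": [tx, ty, tz], "delta_rot": [wx, wy, wz], "grip": grip}, ...]. A call has 1 to 5 rows; each row shifts and turns the commanded pose from where the row before left it, along the tool's axes as they then stand; what a row does not reach is not made up. A row lasts 1/10 s, in which the tool goes at most 50 mm and 8.59 degrees, less where a joint would pass 70% of its speed; a pose out of reach is approached as far as the arm can. A call is refused whole if a number of a shift passes 0.05 or a number of a turn 0.15, either way. A call with a gripper value outside its range is refused whole. The fingers move at their own pace and stop on an object; FORCE is the grip in N (left out, the last holds). Time passes only in rows, so rows that do not move let the fingers close. It gives the time, the measured TCP pose, the force, the opening and the grip force at its end, in the units of the state.
- state(): the state, without advancing time (a new reading comes with each control period).
- get_image(name): name is "scene" or "top"; returns the picture (384x512x3 uint8, red, green, blue); there is no depth.
- calibration(name): a dict with "fx", "fy", "cx", "cy" (pixels), "R" (3x3) and "t" (3): a world point X has camera coordinates R X + t. Camera axes: x right, y down, z forward; pixel columns grow to the right and rows downward; lengths in m; the calibration is good to about 2 mm. A picture is of the moment at which its call begins. calibration takes no time and is no camera call.
- finish_job(): hands the job in; it is judged then, once.
The state is a dict: "t": time; "joint_pos": joint angles; "joint_velocities": joint speeds; "effort": joint torques, N m; "tcp_pos": TCP position; "eef_rot": TCP orientation; "force": force on the tool from outside, world axes, zero at the start; "torque": the same for the moment, N m; "finger_gap": finger opening in m; "finger_force": force on a finger pad.
Only numpy, scipy, OpenCV 4.12 (cv2) and the standard library are available. Lean on these libraries where they do the work, as an engineer would, in place of code of your own. Each camera call takes 0.05 s, during which the arm holds its last target. There are 200 camera calls.

## Task

Load the furnace: slide the loading fork under the dish of unsintered crowns lying on the rest board, lift it without touching the dish or the crowns with the gripper, and stand it level and centred on the furnace's small round firing table, so that the hood could swing down over it. Then lay the fork flat on the bench and put the cover on the dish so that it sits fully seated and level on the rim. Keep the crowns in the dish and leave the bottles, the jar and the bur block where they stand.

Things in the scene. Friction and masses are not known exactly. Their poses are not given: they have to be found in the camera images.
- fork: Steel loading fork, loose, flat on the bench. Origin: where a loaded dish's centre comes, at the prongs' underside; +x to the tips, z up. In mm: prongs 12 wide, 2.5 thick (tips 1.6), centre lines y = +-31, ending at x = 33, 50 apart. At x = -46 a web 74 wide with a lip 8 high stops the dish. Wooden handle x = -70 to -155, 16 wide, 24 high, centre line 40 above the underside. 0.13 kg.
- fork_grip (a point): A good place to grip the fork's handle: on its centre line, at x = -85 mm, 40 mm above the prongs' underside.
- dish: Round white ceramic sintering dish, loose, 90 mm diameter, 16 mm high. Origin: centre of its underside, z up. The underside is flat to radius 38.5 mm, from there bevelled up to 3 mm height at radius 45 mm. Inside: floor 5 mm above the underside, inner radius 41 mm, rim wall 4 mm thick. Mass about 0.13 kg.
- crown_1: Small chalk-white molar crown, 11 mm wide, 9 mm high, loose in the dish. Origin: centre of its underside.
- crown_2: Another such crown, loose in the dish.
- crown_3: Another such crown, loose in the dish.
- board: Fixed grey refractory rest board, 140 x 110 x 12 mm, with the dish flat on it. Origin on the bench; the board runs from x = -80 to +60, y = -55 to +55 mm, open towards -x. Two steel stop pins, 10 mm diameter, 15 mm above its top, at x = 45.8, y = +-20 mm: a dish pushed along +x stops against both, its centre then over the origin.
- furnace: Fixed white bench furnace, hood swung back open. Origin on the axis of the firing table, at bench height. Its front faces its own -x. Base 254 mm (x from -70 to +184) by 180 mm, deck 60 mm high. The open hood stands behind the table, from x = +118 mm, up to 240 mm high.
- table_top (a point): Centre of the top of the firing table: a round pale refractory pedestal of 36 mm diameter, its top 95 mm above the bench and 28 mm above the flat disc round its foot (disc 102 mm diameter, 67 mm above the bench). The fork's prongs can straddle it.
- cover: Round white ceramic cover of the dish, loose, on the bench. Origin: centre of the underside of its register ring. The ring (78 mm diameter, tapered foot) reaches 4 mm below the lip and fits the dish's 82 mm mouth; the lip, 91 mm diameter, rests on the rim. Seated, its origin is 12 mm above the dish's. Dome to 24 mm, round knob of 20 mm diameter from 34 to 47 mm height. 0.09 kg.
- cover_knob (a point): Centre of the cover's knob, 40 mm above the cover's origin: grip here, 20 mm wide.
- bottle_1: Dropper bottle, 26 x 26 x 73 mm, loose bystander, origin at the centre of its foot.
- bottle_2: Another dropper bottle, 26 x 26 x 73 mm, loose bystander, origin at the centre of its foot.
- powder_jar: Jar with white lid, 48 x 48 x 58 mm, loose bystander, origin at the centre of its foot.
- bur_block: Wooden block with burs, 40 x 64 x 38 mm, loose bystander, origin at the centre of its underside.

How it is judged:
By the outcome, as a careful person would: the job done as asked, in the order asked, and still so for the second after the job is handed in, with the robot touching nothing.
It also fails if it takes over 72 s, if anything falls off the work surface, if the arm or the gripper's body presses on something with over 40 N, if the wrist force passes 120 N, or if a joint passes its speed limit or range.

## Working session

There is one attempt and no reset: what is moved stays moved. The work goes in short steps, Python scripts to look and compute and a shell command to move; the robot and the scene stay as the last step left them, time stands still between calls to the robot, and variables do not carry over. Pictures are saved under pics/ and viewed, at most 10 in all, crops included, and the job is handed in when it is done.

```bash
mkdir -p pics; ls; python3 - <<'E'
from bench import *
import cv2,numpy as np
for n in ("scene","top"):
    cv2.imwrite(f"pics/{n}0.png",cv2.cvtColor(get_image(n),cv2.COLOR_RGB2BGR))
    c=calibration(n); print(n,c["fx"],c["cx"],c["cy"],np.round(c["R"],3).tolist(),np.round(c["t"],3), np.round(-np.array(c["R"]).T@np.array(c["t"]),3))
print(state())
E
```

```text
pics
scene 435.8543665468232 256.86886834245433 191.3830051781171 [[-0.689, -0.725, 0.02], [-0.451, 0.407, -0.795], [0.567, -0.556, -0.607]] [0.421 0.261 1.135] [-0.237  0.831  0.888]
top 368.2846760816508 257.2447885525962 190.692401238233 [[0.015, -1.0, 0.0], [-0.986, -0.015, -0.169], [0.169, 0.002, -0.986]] [0.069 0.513 1.143] [0.312 0.074 1.213]
{'t': 0.1, 'joint_pos': array([ 1.52322119,  0.50178395, -0.42678487,  1.55132395,  0.22083991,
        1.13828506, -0.2103253 ]), 'joint_velocities': array([ 2.59662818e-03, -1.17296522e-03, -5.17097389e-04, -3.41194210e-03,
       -3.76298579e-05, -1.25822282e-03, -1.06889427e-03]), 'effort': array([-1.19671933e-02, -5.67865527e+01, -5.83933443e+00, -2.79917514e+01,
       -6.91831112e-02,  2.39943521e-02,  5.47908053e-05]), 'tcp_pos': array([ 0.19851831, -0.61829575,  0.2257703 ]), 'eef_rot': array([-3.13985127e+00, -2.85336807e-05,  3.10790782e-01]), 'force': array([-0.59777459,  0.37832868,  0.16146727]), 'torque': array([-0.02864101,  0.03649973, -0.00144684]), 'finger_force': 0.0, 'finger_gap': 0.09190979800262554}
```

View pics/scene0.png

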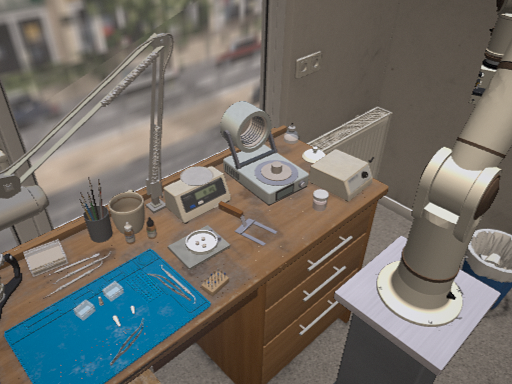

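View pics/top0.png

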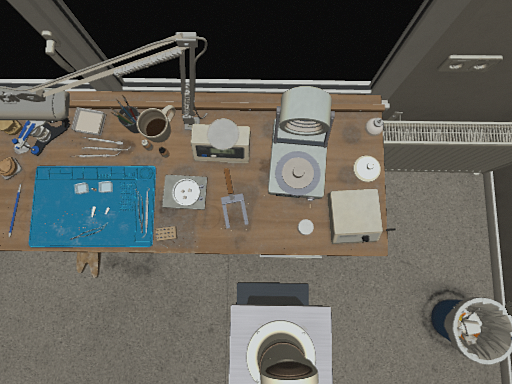

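The scene view shows the dish on its board (200,242), the fork beside it (250,222), and the furnace table (277,168). In the top view the dish is at (186,191), the fork at (233,205) with prongs towards the robot, the furnace at (297,173), the cover at (367,167) and the jar at (306,227). I'll zoom in.

```bash
python3 - <<'E'
import cv2,numpy as np
t=cv2.imread("pics/top0.png"); s=cv2.imread("pics/scene0.png")
a=cv2.resize(t[150:240,140:270],(780,540),interpolation=cv2.INTER_CUBIC)
b=cv2.resize(t[90:250,240:400],(600,600),interpolation=cv2.INTER_CUBIC)
cv2.imwrite("pics/a.png",a);cv2.imwrite("pics/b.png",b)
cv2.imwrite("pics/c.png",cv2.resize(s[110:300,110:360],(790,600),interpolation=cv2.INTER_CUBIC))
E
```

```text
(no output)
```

View pics/a.png

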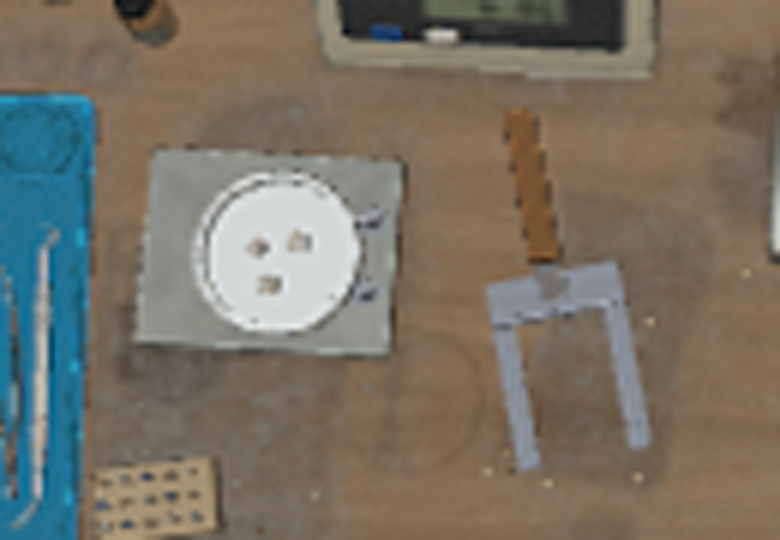

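View pics/c.png

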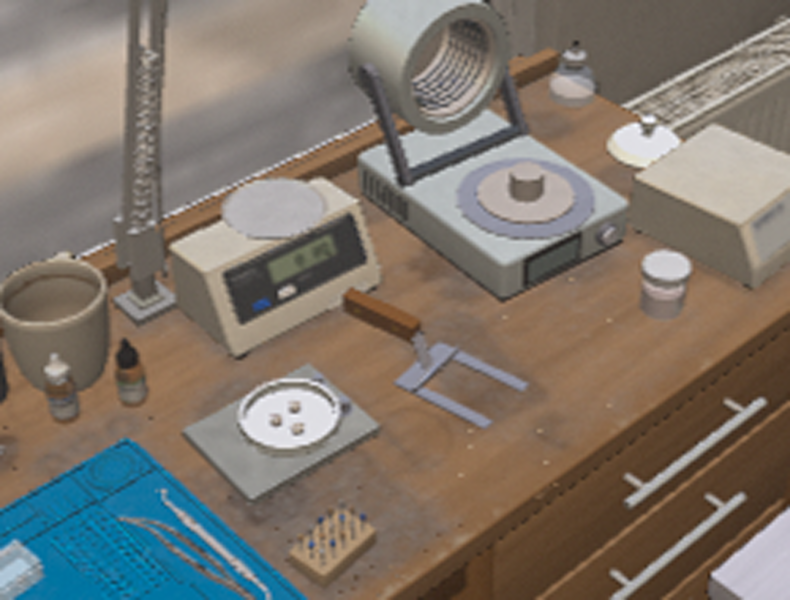

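The crops show the board turned slightly, with its pins on the right (world -y) side of the dish at (370,220) and (365,290) in crop a, so the fork goes in heading world -y. The bottles and the balance are beyond it, and the bur block is nearer the robot. Next, the furnace crop.

View pics/b.png

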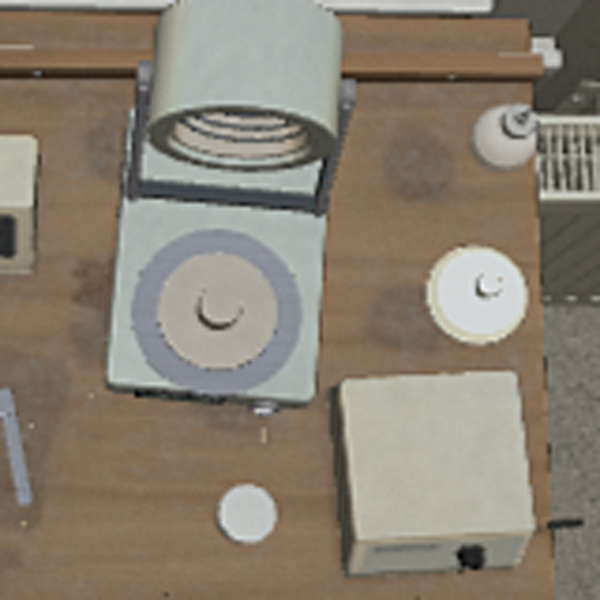

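```bash
cat > h.py <<'E'
from bench import *
import cv2,numpy as np
def ray(n,uv,z):
    c=calibration(n);R=np.array(c["R"]);t=np.array(c["t"]);uv=np.atleast_2d(uv).astype(float)
    d=np.c_[(uv[:,0]-c["cx"])/c["fx"],(uv[:,1]-c["cy"])/c["fy"],np.ones(len(uv))]@R
    o=-R.T@t
    return o+d*((z-o[2])/d[:,2])[:,None]
def proj(n,X):
    c=calibration(n);p=np.atleast_2d(X)@np.array(c["R"]).T+np.array(c["t"])
    return np.c_[c["fx"]*p[:,0]/p[:,2]+c["cx"],c["fy"]*p[:,1]/p[:,2]+c["cy"]]
def circ(P):
    A=np.c_[2*P[:,:2],np.ones(len(P))];s=np.linalg.lstsq(A,(P[:,:2]**2).sum(1),rcond=None)[0]
    return s[:2],np.sqrt(s[2]+s[:2]@s[:2])
def blob(m,seed=None):
    n,l,st,ce=cv2.connectedComponentsWithStats(m.astype(np.uint8))
    return (l==(1+np.argmax(st[1:,4])))
E
python3 - <<'E'
import cv2,numpy as np
from h import *
t=cv2.imread("pics/top0.png"); s=cv2.imread("pics/scene0.png")
def show(im,pts,n):
    for u,v in pts: print(n,(u,v),im[v,u][::-1],cv2.cvtColor(im[v:v+1,u:u+1],cv2.COLOR_BGR2HSV)[0,0])
show(t,[(186,180),(170,180),(192,191),(228,180),(228,215),(231,200),(240,205),(297,174),(297,185),(297,195),(297,160),(367,160),(360,175),(340,170),(306,227),(187,190),(215,215)],"top")
show(s,[(200,250),(190,255),(240,208),(260,238),(258,220),(277,170),(290,175),(277,163),(315,156),(310,155)],"scene")
for n,uv,z in [("top",(186,191),.028),("top",(297,172),.095),("top",(367,166),.02),("scene",(202,241),.028),("scene",(277,167),.095),("scene",(315,156),.02)]: print(n,uv,ray(n,uv,z).round(3))
E
```

```text
top (186, 180) [177 180 179] [ 80   4 180]
top (170, 180) [134 136 129] [ 39  13 136]
top (192, 191) [215 219 220] [ 96   6 220]
top (228, 180) [116  82  50] [ 15 145 116]
top (228, 215) [106  84  61] [ 15 108 106]
top (231, 200) [132 134 140] [113  15 140]
top (240, 205) [120 111  98] [ 18  47 120]
top (297, 174) [176 172 163] [ 21  19 176]
top (297, 185) [173 169 161] [ 20  18 173]
top (297, 195) [110 111 116] [115  13 116]
top (297, 160) [174 169 160] [ 19  21 174]
top (367, 160) [211 214 214] [ 90   4 214]
top (360, 175) [213 217 213] [ 60   5 217]
top (340, 170) [120 104  89] [ 15  66 120]
top (306, 227) [191 194 191] [ 60   4 194]
top (187, 190) [205 209 206] [ 68   5 209]
top (215, 215) [125 101  77] [ 15  98 125]
scene (200, 250) [225 225 230] [120   6 230]
scene (190, 255) [155 154 150] [ 24   8 155]
scene (240, 208) [147 116  89] [ 14 101 147]
scene (260, 238) [114  90  72] [ 13  94 114]
scene (258, 220) [121 102  90] [ 12  65 121]
scene (277, 170) [117 104  96] [ 11  46 117]
scene (290, 175) [148 139 135] [  9  22 148]
scene (277, 163) [186 175 170] [  9  22 186]
scene (315, 156) [223 224 228] [114   6 228]
scene (310, 155) [224 223 229] [125   7 229]
top (186, 191) [[0.511 0.309 0.028]]
top (297, 172) [[ 0.564 -0.046  0.095]]
top (367, 166) [[ 0.605 -0.287  0.02 ]]
scene (202, 241) [[0.504 0.316 0.028]]
scene (277, 167) [[ 0.555 -0.034  0.095]]
scene (315, 156) [[ 0.587 -0.273  0.02 ]]
```

The furnace crop shows the firing disc centred at about (218,310), the hood behind it held by two arms, the cover at (477,295) with its knob at (487,286), and the jar at (247,513). Now I'll measure precisely.

```bash
cat > meas.py <<'E'
from h import *
K=6
def up(n,im,roi):
    x0,x1,y0,y1=roi
    return cv2.resize(im[y0:y1,x0:x1],None,fx=K,fy=K,interpolation=cv2.INTER_CUBIC)
def uvof(c,roi): return (np.asarray(c,float).reshape(-1,2)+.5)/K-.5+[roi[0],roi[2]]
def cont(m,roi):
    cs,_=cv2.findContours(blob(m).astype(np.uint8),cv2.RETR_EXTERNAL,cv2.CHAIN_APPROX_NONE)
    return uvof(max(cs,key=cv2.contourArea),roi)
def masks(n,im,roi,f):
    u=up(n,im,roi); h=cv2.cvtColor(u,cv2.COLOR_BGR2HSV).astype(int)
    return cv2.morphologyEx(f(h[...,0],h[...,1],h[...,2],u.astype(int)).astype(np.uint8),cv2.MORPH_OPEN,np.ones((3,3),np.uint8))
E
python3 - <<'E'
from meas import *
I={n:cv2.imread(f"pics/{n}0.png") for n in("top","scene")}
vis={}
def go(name,n,roi,f,z,kind,sel=None):
    m=masks(n,I[n],roi,f); c=cont(m,roi); P=ray(n,c,z)[:,:2]
    if kind=="circ":
        o,r=circ(P)
        if sel is not None:  # keep side far from camera
            d=np.array(sel); 
            for _ in range(4):
                k=((P-o)@d>0)&(abs(np.linalg.norm(P-o,axis=1)-r)<.006); o,r=circ(P[k])
        res=np.std(np.linalg.norm(P-o,axis=1)-r)
        print(name,n,"centre",o.round(4),"r",r.round(4),"std",res.round(4))
    else:
        rc=cv2.minAreaRect((P*1000).astype(np.float32)); print(name,n,np.round(rc[0],1),np.round(rc[1],1),round(rc[2],2)); print(np.round(cv2.boxPoints(rc),1).tolist())
    cv2.imwrite(f"pics/m_{name}_{n}.png",m*255); return P
W=lambda h,s,v,u:(v>155)&(s<22)
go("dish","top",(160,212,165,215),W,.028,"circ")
go("dishfar","top",(160,212,165,215),W,.028,"circ",(.2,.23))
go("board","top",(155,215,165,217),lambda h,s,v,u:(s<35)&(v>95),.012,"rect")
go("board","scene",(160,235,220,272),lambda h,s,v,u:(s<35)&(v>95),.012,"rect")
go("dish","scene",(175,225,220,265),lambda h,s,v,u:(v>178)&(s<22),.028,"circ")
go("disc","top",(265,330,145,205),lambda h,s,v,u:(v>135)&(u[...,2]-u[...,0]>7),.067,"circ")
go("disc","scene",(245,310,150,195),lambda h,s,v,u:(u[...,2]-u[...,0]>7)&(v>120),.067,"circ")
go("cover","top",(345,385,150,190),lambda h,s,v,u:(v>140),.006,"circ")
go("cover","scene",(295,335,143,168),lambda h,s,v,u:(v>150),.006,"circ")
P=go("fork","top",(215,255,180,235),lambda h,s,v,u:(s<36)&(v>100),.0025,"rect")
go("handle","top",(215,250,160,200),lambda h,s,v,u:(s>125)&(h<18),.05,"rect")
E
cd pics; python3 -c "
import cv2,numpy as np
fs=['board_top','dish_top','disc_top','disc_scene','cover_top','cover_scene','fork_top','handle_top']
c=np.zeros((600,800),np.uint8)
for i,f in enumerate(fs):
    m=cv2.imread(f'm_{f}.png',0);h,w=m.shape;k=min(195/w,290/h);m=cv2.resize(m,None,fx=k,fy=k)
    c[300*(i//4):300*(i//4)+m.shape[0],200*(i%4):200*(i%4)+m.shape[1]]=m
cv2.imwrite('masks.png',c)"
```

```text
dish top centre [0.5088 0.3112] r 0.0452 std 0.0007
dishfar top centre [0.5083 0.3111] r 0.0455 std 0.0008
board top [511.5 318.2] [142.2 112.7] 87.8
[[452.3999938964844, 249.3000030517578], [565.0, 245.0], [570.5, 387.0], [457.8999938964844, 391.3999938964844]]
board scene [512.6 323.9] [142.  116.6] 87.3
[[451.0, 255.6999969482422], [567.4000244140625, 250.1999969482422], [574.0999755859375, 392.1000061035156], [457.70001220703125, 397.6000061035156]]
dish scene centre [0.509  0.3152] r 0.0447 std 0.0006
disc top centre [ 0.5689 -0.0507] r 0.0496 std 0.0005
disc scene centre [ 0.5724 -0.1463] r 0.0625 std 0.0168
cover top centre [ 0.601  -0.2951] r 0.0483 std 0.0043
cover scene centre [ 0.587  -0.3162] r 0.0735 std 0.0202
fork top [453.9 151.6] [110.9  77. ] 11.54
[[391.8999938964844, 178.1999969482422], [407.29998779296875, 102.80000305175781], [516.0, 125.0], [500.6000061035156, 200.39999389648438]]
handle top [543.4 171.2] [84.9 15.6] 11.78
[[500.20001220703125, 170.1999969482422], [503.3999938964844, 154.89999389648438], [586.5, 172.3000030517578], [583.2999877929688, 187.5]]
```

View pics/masks.png

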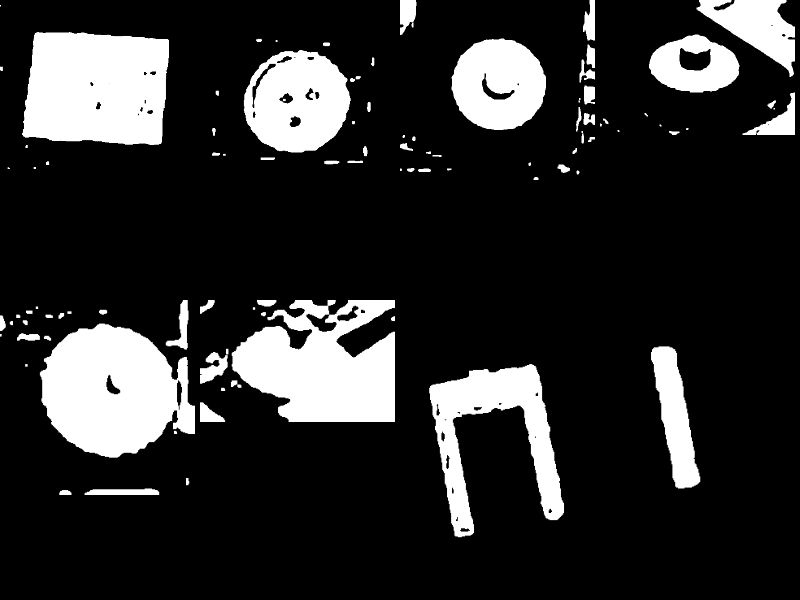

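```bash
python3 - <<'E'
from meas import *
I={n:cv2.imread(f"pics/{n}0.png") for n in("top","scene")}
def go(name,n,roi,f,z):
    P=ray(n,cont(masks(n,I[n],roi,f),roi),z)[:,:2]; o,r=circ(P)
    for _ in range(6):
        k=abs(np.linalg.norm(P-o,axis=1)-r)<.003; o,r=circ(P[k])
    print(name,n,o.round(4),r.round(4),k.mean().round(2))
go("disc","scene",(258,295,163,188),lambda h,s,v,u:(u[...,2]-u[...,0]>7)&(v>120),.067)
go("disc","top",(270,325,150,202),lambda h,s,v,u:(v>135)&(u[...,2]-u[...,0]>7),.067)
for th in (140,165,185):
    go("cover","top",(348,384,150,186),lambda h,s,v,u:(v>th),.006)
    go("cover","scene",(300,327,147,167),lambda h,s,v,u:(v>th),.006)
def tri(a,b):
    A=[];B=[]
    for n,uv in(("top",a),("scene",b)):
        p0,p1=ray(n,uv,0)[0],ray(n,uv,.5)[0];d=(p1-p0)/np.linalg.norm(p1-p0);M=np.eye(3)-np.outer(d,d);A.append(M);B.append(M@p0)
    X=np.linalg.solve(A[0]+A[1],B[0]+B[1]); return X.round(3),np.linalg.norm(A[0]@X-B[0]).round(4)
b=lambda u,v:(240+u/3.75,90+v/3.75)
c=lambda u,v:(110+u/3.16,110+v/3.16)
print("box corner",tri(b(343,380),c(637,178)),tri(b(348,550),c(740,228)))
print("radiator",tri((386,124),c(625,103)))
print("knob",tri(b(487,284),c(648,118)))
print("balance front top corners",tri((194,153),c(173,245)),tri((248,155),c(355,205)))
print("bottle left of cover",tri(b(518,118),c(573,45)))
E
```

```text
disc scene [ 0.5684 -0.045 ] 0.0506 0.98
disc top [ 0.5689 -0.0507] 0.0496 1.0
cover top [ 0.6016 -0.2907] 0.0462 0.74
cover scene [ 0.6028 -0.2937] 0.0644 0.21
cover top [ 0.6014 -0.2905] 0.0447 1.0
cover scene [ 0.5938 -0.2923] 0.0565 0.21
cover top [ 0.6013 -0.2904] 0.0437 1.0
cover scene [ 0.5945 -0.2919] 0.0538 0.2
box corner (array([ 0.51 , -0.158,  0.064]), np.float64(0.0002)) (array([ 0.37 , -0.156,  0.075]), np.float64(0.003))
radiator (array([ 0.752, -0.392, -0.038]), np.float64(0.0255))
knob (array([ 0.601, -0.289,  0.044]), np.float64(0.0015))
balance front top corners (array([0.639, 0.297, 0.121]), np.float64(0.0344)) (array([0.628, 0.117, 0.092]), np.float64(0.0143))
bottle left of cover (array([ 0.743, -0.311,  0.074]), np.float64(0.0026))
```

```bash
for i in 1 2; do python3 -m pendant '[{"xyz":[0,0,0],"delta_rot":[0,0,0],"grip":0.6}]' 60; done; python3 -m pendant '[{"xyz":[0.0,-0.05,-0.02],"delta_rot":[0,0,0],"grip":0.6},{"xyz":[0.0,-0.05,-0.02],"delta_rot":[0,0,0],"grip":0.6},{"xyz":[0.0,-0.05,-0.02],"delta_rot":[0,0,0],"grip":0.6},{"xyz":[0.0,-0.05,0],"delta_rot":[0,0,0],"grip":0.6},{"xyz":[0.0,-0.05,0],"delta_rot":[0,0,0],"grip":0.6}]'; python3 -c "
from bench import *
s=state();print(s['joint_pos'].round(3),s['tcp_pos'].round(3),s['eef_rot'].round(3))"
```

```text
t: 0.2
tcp_pos: [0.1986, -0.6185, 0.2261]
eef_rot: [-3.14, -0.0, 0.311]
force: [0.0, -0.3, 0.2]
finger_gap: 0.0874
finger_force: 0.0
t: 0.3
tcp_pos: [0.1987, -0.6186, 0.2264]
eef_rot: [-3.141, -0.0, 0.311]
force: [-0.5, -0.3, -1.1]
finger_gap: 0.0802
finger_force: 0.0
t: 0.8
tcp_pos: [0.1253, -0.3896, 0.2828]
eef_rot: [3.14, 0.0, 0.311]
force: [-0.4, 1.0, 0.7]
finger_gap: 0.0551
finger_force: 0.0
[ 1.686 -0.019 -0.482  2.04  -0.009  1.117 -0.052] [ 0.125 -0.39   0.283] [3.14  0.    0.311]
```

```bash
cat > d.py <<'E'
# usage: d.py x y z yaw -> shift in tool axes from the present measured pose
import sys,numpy as np
from bench import *
from scipy.spatial.transform import Rotation as Ro
s=state();R=Ro.from_euler("xyz",s["eef_rot"]);a=[float(v) for v in sys.argv[1:]]
T=Ro.from_euler("xyz",[np.pi,0,a[3]])
print("pos",s["tcp_pos"].round(4),"rot",s["eef_rot"].round(4),"gap",s["finger_gap"].round(4),"t",s["t"])
print("xyz",R.inv().apply(np.array(a[:3])-s["tcp_pos"]).round(4),"rot",(R.inv()*T).as_rotvec().round(4),"q",s["joint_pos"].round(2),"F",s["force"].round(1))
E
cat > /dev/null; python3 -m pendant '[{"xyz":[0.04,-0.012,0],"delta_rot":[0,0,0],"grip":0.6},{"xyz":[0.04,-0.012,0],"delta_rot":[0,0,0],"grip":0.6},{"xyz":[0.04,-0.012,0],"delta_rot":[0,0,0],"grip":0.6},{"xyz":[0.04,-0.012,0],"delta_rot":[0,0,0],"grip":0.6},{"xyz":[0.04,-0.012,0],"delta_rot":[0,0,0],"grip":0.6}]' >/dev/null
python3 -m pendant '[{"xyz":[0.04,-0.012,0],"delta_rot":[0,0,0],"grip":0.6},{"xyz":[0.04,-0.012,0],"delta_rot":[0,0,0],"grip":0.6},{"xyz":[0.04,-0.012,0],"delta_rot":[0,0,0],"grip":0.6},{"xyz":[0.028,-0.039,0],"delta_rot":[0,0,0],"grip":0.6},{"xyz":[0.028,-0.039,0],"delta_rot":[0,0,0],"grip":0.6}]' >/dev/null
python3 -m pendant '[{"xyz":[0.028,-0.039,0],"delta_rot":[0,0,0.02],"grip":0.6},{"xyz":[0.028,-0.039,0],"delta_rot":[0,0,0.02],"grip":0.6},{"xyz":[0.028,-0.039,0],"delta_rot":[0,0,0.02],"grip":0.6},{"xyz":[0.028,-0.039,0],"delta_rot":[0,0,0.02],"grip":0.6},{"xyz":[0.028,-0.039,0],"delta_rot":[0,0,0.025],"grip":0.6}]' >/dev/null
python3 d.py 0.5165 0.168 0.12 0.206
```

```text
Traceback (most recent call last):
  File "d.py", line 7, in <module>
    print("pos",s["tcp_pos"].round(4),"rot",s["eef_rot"].round(4),"gap",s["finger_gap"].round(4),"t",s["t"])
                                                                        ^^^^^^^^^^^^^^^^^^^^^
AttributeError: 'float' object has no attribute 'round'
```

```bash
sed -i 's/s\["finger_gap"\].round(4)/round(s["finger_gap"],4)/' d.py; python3 d.py 0.5165 0.168 0.12 0.206
```

```text
pos [0.5136 0.1163 0.2825] rot [ 3.1408e+00 -2.0000e-04  2.0400e-01] gap 0.0548 t 2.3
xyz [ 0.0133 -0.0502  0.1624] rot [ 0.0008 -0.0002 -0.002 ] q [ 0.57  0.35 -1.04  1.78  0.33  1.2  -1.93] F [ 0.9 -1.   0.3]
```

```bash
python3 -m pendant '[{"xyz":[0.003,-0.013,0.04],"delta_rot":[0,0,0],"grip":0.6},{"xyz":[0.003,-0.013,0.04],"delta_rot":[0,0,0],"grip":0.6},{"xyz":[0.003,-0.012,0.04],"delta_rot":[0,0,0],"grip":0.6},{"xyz":[0.004,-0.012,0.04],"delta_rot":[0,0,0],"grip":0.6},{"xyz":[0,0,0],"delta_rot":[0,0,0],"grip":0.6}]' >/dev/null
python3 d.py 0.5165 0.168 0.021 0.206
python3 - <<'E'
from h import *
im=get_image("top");cv2.imwrite("pics/g1.png",cv2.resize(cv2.cvtColor(im[140:240,180:300],cv2.COLOR_RGB2BGR),(720,600),interpolation=cv2.INTER_CUBIC))
E
```

```text
pos [0.5115 0.1669 0.1177] rot [-3.1406  0.0089  0.2088] gap 0.0551 t 2.8
xyz [0.0059 0.0001 0.0967] rot [-0.001   0.0089  0.0028] q [ 0.32  0.58 -0.89  1.91  0.55  0.93 -2.19] F [-1.1 -0.1 -0.1]
```

View pics/g1.png

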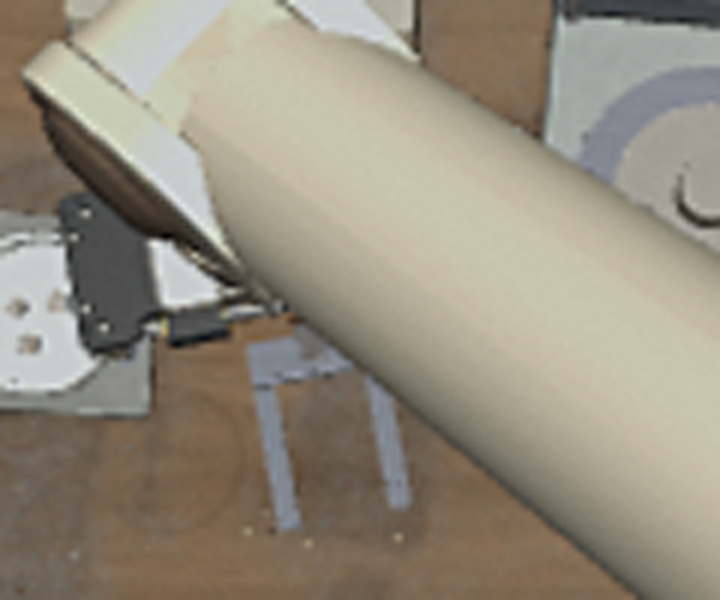

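The arm hides the handle, but the open left finger is clear of the fork at (195,330) and lies about where I expected. Going down to grip.

```bash
python3 -m pendant '[{"xyz":[0.002,0,0.03],"delta_rot":[0,0,0],"grip":0.6},{"xyz":[0.001,0,0.03],"delta_rot":[0,0,0],"grip":0.6},{"xyz":[0,0,0.02],"delta_rot":[0,0,0],"grip":0.6},{"xyz":[0,0,0.012],"delta_rot":[0,0,0],"grip":0.6},{"xyz":[0,0,0.0],"delta_rot":[0,0,0],"grip":0.6}]' 60 | tail -5
python3 d.py 0.5165 0.168 0.021 0.206
```

```text
tcp_pos: [0.5191, 0.1663, 0.0308]
eef_rot: [3.141, -0.0, 0.205]
force: [0.3, -0.1, 0.3]
finger_gap: 0.0553
finger_force: 0.0
pos [0.5191 0.1663 0.0308] rot [ 3.1411e+00 -2.0000e-04  2.0470e-01] gap 0.0553 t 3.35
xyz [-0.0022 -0.0021  0.0098] rot [ 0.0005 -0.0002 -0.0013] q [ 0.24  0.7  -0.77  1.94  0.69  0.79 -2.3 ] F [ 0.3 -0.1  0.3]
```

```bash
python3 -m pendant '[{"xyz":[-0.002,-0.002,0.008],"delta_rot":[0,0,0],"grip":0.6},{"xyz":[0,0,0],"delta_rot":[0,0,0],"grip":0.6}]' 60 | sed -n 2p
python3 d.py 0.5165 0.168 0.021 0.206
```

```text
tcp_pos: [0.5164, 0.1689, 0.0231]
pos [0.5164 0.1689 0.0231] rot [-3.1416e+00 -1.0000e-03  2.0590e-01] gap 0.0549 t 3.55
xyz [-0.0001  0.0009  0.0021] rot [-0.     -0.001  -0.0001] q [ 0.22  0.71 -0.76  1.94  0.7   0.77 -2.31] F [-0.1 -0.1 -0.2]
```

```bash
python3 -m pendant '[{"xyz":[0,0,0.002],"delta_rot":[0,0,0],"grip":0.6},{"xyz":[0,0,0],"delta_rot":[0,0,0],"grip":0.3},{"xyz":[0,0,0],"delta_rot":[0,0,0],"grip":0.1},{"xyz":[0,0,0],"delta_rot":[0,0,0],"grip":0.1},{"xyz":[0,0,0],"delta_rot":[0,0,0],"grip":0.1}]' 60
python3 -m pendant '[{"xyz":[0,0,0],"delta_rot":[0,0,0],"grip":0},{"xyz":[0,0,0],"delta_rot":[0,0,0],"grip":0},{"xyz":[0,0,0],"delta_rot":[0,0,0],"grip":0},{"xyz":[0,0,0],"delta_rot":[0,0,0],"grip":0},{"xyz":[0,0,0],"delta_rot":[0,0,0],"grip":0}]' 60
python3 d.py 0.5165 0.168 0.021 0.206
```

```text
t: 4.05
tcp_pos: [0.5163, 0.1687, 0.0206]
eef_rot: [3.142, -0.0, 0.206]
force: [0.0, 0.3, 0.1]
finger_gap: 0.0278
finger_force: 0.0
t: 4.55
tcp_pos: [0.5162, 0.1686, 0.0205]
eef_rot: [3.142, -0.0, 0.206]
force: [-0.8, -0.1, 0.9]
finger_gap: 0.0158
finger_force: 60.0
pos [0.5162 0.1686 0.0205] rot [ 3.1416e+00 -1.0000e-04  2.0580e-01] gap 0.0158 t 4.55
xyz [ 0.0002  0.0007 -0.0005] rot [ 0.     -0.0001 -0.0002] q [ 0.22  0.72 -0.76  1.94  0.71  0.77 -2.31] F [-0.8 -0.1  0.9]
```

```bash
python3 -m pendant '[{"xyz":[0,0,-0.01],"delta_rot":[0,0,0],"grip":0},{"xyz":[0,0,-0.03],"delta_rot":[0,0,0],"grip":0},{"xyz":[0,0,-0.04],"delta_rot":[0,0,0],"grip":0},{"xyz":[0,0,-0.04],"delta_rot":[0,0,0],"grip":0},{"xyz":[0,0,-0.03],"delta_rot":[0,0,0],"grip":0}]' >/dev/null
python3 -m pendant '[{"xyz":[0.004,-0.018,0],"delta_rot":[0,0,0],"grip":0},{"xyz":[0.0085,-0.038,0],"delta_rot":[0,0,0],"grip":0},{"xyz":[0.0085,-0.038,0],"delta_rot":[0,0,0],"grip":0},{"xyz":[0.0085,-0.038,0],"delta_rot":[0,0,0],"grip":0},{"xyz":[0.0085,-0.038,0],"delta_rot":[0,0,0],"grip":0}]' >/dev/null
python3 -m pendant '[{"xyz":[0.0085,-0.038,0],"delta_rot":[0,0,0],"grip":0},{"xyz":[0.0085,-0.038,0],"delta_rot":[0,0,0],"grip":0},{"xyz":[0.0085,-0.038,0],"delta_rot":[0,0,0],"grip":0},{"xyz":[0.0085,-0.038,0],"delta_rot":[0,0,0],"grip":0},{"xyz":[0.004,-0.02,0],"delta_rot":[0,0,0],"grip":0}]' >/dev/null
python3 -m pendant '[{"xyz":[0,0,0],"delta_rot":[0,0,-0.12],"grip":0},{"xyz":[0,0,0],"delta_rot":[0,0,-0.14],"grip":0},{"xyz":[0,0,0],"delta_rot":[0,0,-0.14],"grip":0},{"xyz":[0,0,0],"delta_rot":[0,0,-0.14],"grip":0},{"xyz":[0,0,0],"delta_rot":[0,0,-0.14],"grip":0}]' >/dev/null
python3 -m pendant '[{"xyz":[0,0,0],"delta_rot":[0,0,-0.14],"grip":0},{"xyz":[0,0,0],"delta_rot":[0,0,-0.14],"grip":0},{"xyz":[0,0,0],"delta_rot":[0,0,-0.14],"grip":0},{"xyz":[0,0,0],"delta_rot":[0,0,-0.14],"grip":0},{"xyz":[0,0,0],"delta_rot":[0,0,-0.09],"grip":0}]' >/dev/null
python3 -m pendant '[{"xyz":[0,0,0],"delta_rot":[0,0,0],"grip":0},{"xyz":[0,0,0],"delta_rot":[0,0,0],"grip":0}]' |tail -3
python3 d.py 0.5198 0.524 0.045 1.534
```

```text
force: [-0.2, 0.5, -1.2]
finger_gap: 0.0159
finger_force: 60.0
pos [0.5206 0.5187 0.1706] rot [-3.1412e+00  1.0000e-04  1.5333e+00] gap 0.0159 t 7.25
xyz [ 0.0052 -0.001   0.1256] rot [-0.0004  0.0001 -0.0007] q [-0.26  0.9  -1.02  1.34  0.76  1.31 -1.33] F [-0.2  0.5 -1.2]
```

```bash
python3 -m pendant '[{"xyz":[0.001,0,0.03],"delta_rot":[0,0,0],"grip":0},{"xyz":[0.002,0,0.04],"delta_rot":[0,0,0],"grip":0},{"xyz":[0.002,0,0.03],"delta_rot":[0,0,0],"grip":0},{"xyz":[0,0,0.025],"delta_rot":[0,0,0],"grip":0},{"xyz":[0,0,0],"delta_rot":[0,0,0],"grip":0}]' >/dev/null
cat > look.py <<'E'
import sys
from bench import *
import cv2
n,f,x0,x1,y0,y1=sys.argv[1],sys.argv[2],*map(int,sys.argv[3:7])
im=cv2.cvtColor(get_image(n),cv2.COLOR_RGB2BGR);cv2.imwrite("pics/"+f+"_full.png",im)
c=im[y0:y1,x0:x1];k=min(790/c.shape[1],590/c.shape[0]);cv2.imwrite("pics/"+f+".png",cv2.resize(c,None,fx=k,fy=k,interpolation=cv2.INTER_CUBIC))
print("scale",round(k,3))
E
python3 look.py top fb 85 225 135 235; python3 d.py 0.5198 0.524 0.045 1.534
```

```text
scale 5.643
pos [0.52   0.5227 0.0437] rot [-3.1392e+00  3.0000e-03  1.5346e+00] gap 0.0157 t 7.8
xyz [ 0.0013 -0.0002 -0.0013] rot [-0.0024  0.003   0.0006] q [-0.29  1.03 -0.94  1.4   0.86  1.15 -1.38] F [ 0.7  0.2 -1.1]
```

View pics/fb.png

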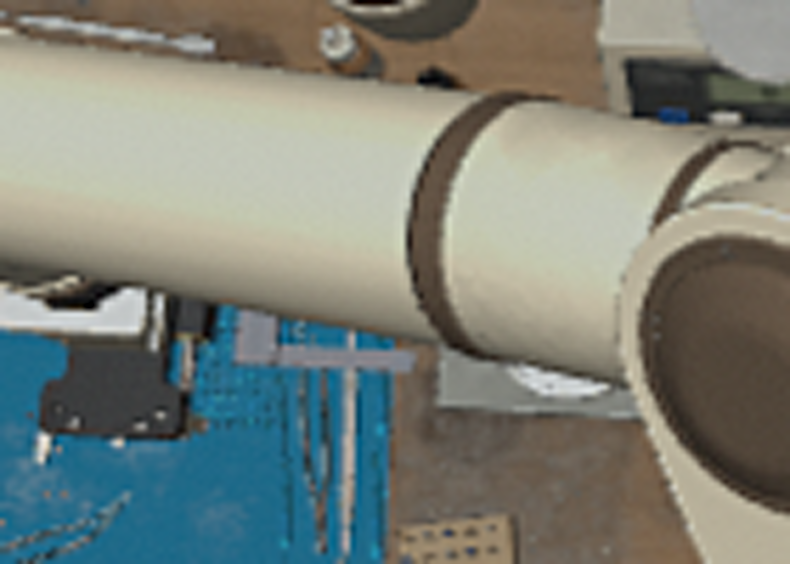

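The near prong (y=-31) is visible with its tip end at crop (413,361), and the board edge starts at crop (440,350). I'll use that to check the camera bias.

```bash
python3 - <<'E'
from meas import *
im=cv2.imread("pics/fb_full.png")
roi=(132,162,193,204)
m=masks("top",im,roi,lambda h,s,v,u:(s<45)&(v>95)&(u[...,0]-u[...,2]<25))
m=blob(m); ys,xs=np.nonzero(m)
# per column centre of the prong
P=[]
for x in np.unique(xs):
    y=ys[xs==x]
    P.append((x,y.min(),y.max()))
P=np.array(P); 
for p in P[::12]: print(uvof(p[[0,1]],roi)[0].round(2),uvof(p[[0,2]],roi)[0].round(2))
c=uvof(np.c_[P[:,0],(P[:,1]+P[:,2])/2],roi); k=(c[:,0]>138)&(c[:,0]<156)
w=ray("top",c[k],.0245)[:,:2]; print("width mm",np.median((P[:,2]-P[:,1])/6*3.25))
a=np.polyfit(w[:,1],w[:,0],1); print("slope",a[0],"x at y=.43",np.polyval(a,.43)," tip",ray("top",uvof([P[-1,0],P[-1,1:].mean()],roi),.0245))
T=np.array([.52,.5227]);h=-np.array([np.cos(1.5346),np.sin(1.5346)]);n=np.array([-h[1],h[0]])
p=T+.118*h-.031*n; q=T+.06*h-.031*n; print("pred tip",p,"x at .43",np.interp(.43,[p[1],q[1]],[p[0],q[0]]))
print(proj("top",np.array([p[0],p[1],.0245])))
E
```

```text
[131.58 192.58] [131.58 198.92]
[133.58 192.58] [133.58 198.92]
[135.58 195.92] [135.58 198.92]
[137.58 195.92] [137.58 199.25]
[139.58 196.58] [139.58 199.42]
[141.58 196.75] [141.58 199.58]
[143.58 196.75] [143.58 199.25]
[145.58 196.75] [145.58 199.58]
[147.58 196.75] [147.58 202.42]
[149.58 196.92] [149.58 199.58]
[151.58 196.92] [151.58 199.92]
[153.58 196.92] [153.58 199.92]
[155.58 196.58] [155.58 200.58]
[157.58 196.58] [157.58 200.58]
width mm 9.75
slope 0.026916440729178367 x at y=.43 0.4849760065694301  tip [[0.48772944 0.39869288 0.0245    ]]
pred tip [0.48475007 0.40589913] x at .43 0.4856228155617941
[[156.154826   198.53720168]]
```

```bash
python3 -m pendant '[{"xyz":[-0.007,0,0],"delta_rot":[0,0,0.005],"grip":0},{"xyz":[-0.01,0,0],"delta_rot":[0,0,0],"grip":0},{"xyz":[-0.01,0,0],"delta_rot":[0,0,0],"grip":0},{"xyz":[0,0,0.004],"delta_rot":[0,0,0],"grip":0},{"xyz":[0,0,0.004],"delta_rot":[0,0,0],"grip":0}]' >/dev/null
python3 -m pendant '[{"xyz":[0,0,0],"delta_rot":[0,0,0],"grip":0},{"xyz":[0,0,0],"delta_rot":[0,0,0],"grip":0}]' | grep -E "tcp|force|rot"
python3 d.py 0.5154 0.3982 0.0327 1.530; python3 look.py scene fs 150 250 190 280
```

```text
tcp_pos: [0.5195, 0.4973, 0.0372]
eef_rot: [-3.141, -0.0, 1.531]
force: [0.6, -0.7, -0.7]
finger_force: 60.0
pos [0.5195 0.4973 0.0372] rot [-3.1411e+00 -1.0000e-04  1.5312e+00] gap 0.0153 t 8.5
xyz [-0.0991 -0.0001  0.0045] rot [-0.0005 -0.0001  0.0012] q [-0.25  1.01 -0.94  1.46  0.86  1.12 -1.39] F [ 0.6 -0.7 -0.7]
scale 6.556
```

View pics/fs.png

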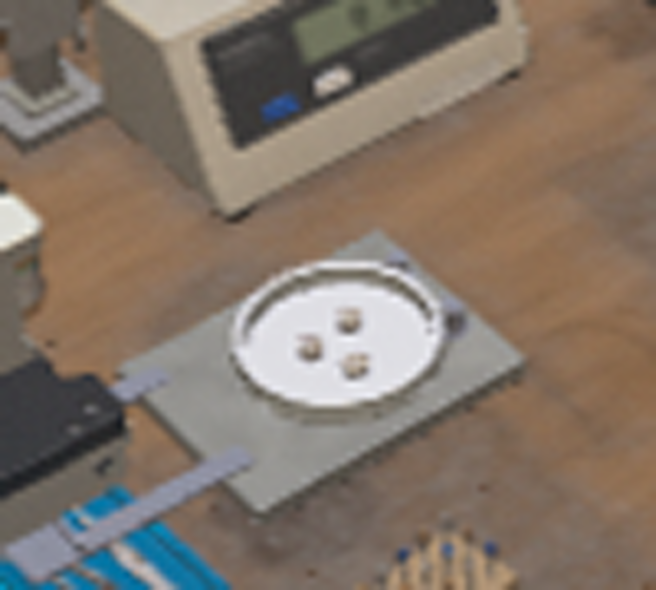

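The scene view shows both prong tips over the board, at crop (245,455) and (168,377), and symmetric about the dish at (340,335). Lowering until they touch.

```bash
python3 - <<'E'
from h import *
f=lambda u,v:(150+u/6.556,190+v/6.556)
a=ray("scene",[f(247,457)],.0165)[0];b=ray("scene",[f(169,377)],.0165)[0];print(a,b,(a+b)/2, np.linalg.norm(a-b))
E
python3 -m pendant '[{"xyz":[0,0,0.003],"delta_rot":[0,0,0],"grip":0},{"xyz":[0,0,0],"delta_rot":[0,0,0],"grip":0}]' | grep -E "tcp|force|rot"
python3 -m pendant '[{"xyz":[0,0,0.0015],"delta_rot":[0,0,0],"grip":0},{"xyz":[0,0,0],"delta_rot":[0,0,0],"grip":0}]' | grep -E "tcp|force|rot"
```

```text
[0.48227454 0.38273878 0.0165    ] [0.54257471 0.37935865 0.0165    ] [0.51242463 0.38104871 0.0165    ] 0.06039482810641642
tcp_pos: [0.5195, 0.497, 0.0339]
eef_rot: [-3.141, 0.0, 1.531]
force: [-0.4, -0.8, -1.6]
finger_force: 60.0
tcp_pos: [0.5198, 0.4971, 0.0329]
eef_rot: [-3.142, -0.0, 1.531]
force: [0.4, -0.5, -1.6]
finger_force: 60.0
```

```bash
python3 -m pendant '[{"xyz":[-0.006,0,0.0003],"delta_rot":[0,0,0],"grip":0},{"xyz":[-0.006,0,0],"delta_rot":[0,0,0],"grip":0},{"xyz":[-0.006,0,0],"delta_rot":[0,0,0],"grip":0},{"xyz":[-0.006,0,0],"delta_rot":[0,0,0],"grip":0},{"xyz":[-0.006,0,0],"delta_rot":[0,0,0],"grip":0}]'| grep -E "tcp|force|rot"
python3 -m pendant '[{"xyz":[-0.006,0,0],"delta_rot":[0,0,0],"grip":0},{"xyz":[-0.006,0,0],"delta_rot":[0,0,0],"grip":0},{"xyz":[-0.006,0,0],"delta_rot":[0,0,0],"grip":0},{"xyz":[-0.006,0,0],"delta_rot":[0,0,0],"grip":0},{"xyz":[-0.006,0,0],"delta_rot":[0,0,0],"grip":0}]'| grep -E "tcp|force|rot"
python3 -m pendant '[{"xyz":[-0.006,0,0],"delta_rot":[0,0,0],"grip":0},{"xyz":[-0.006,0,0],"delta_rot":[0,0,0],"grip":0},{"xyz":[-0.006,0,0],"delta_rot":[0,0,0],"grip":0},{"xyz":[-0.006,0,0],"delta_rot":[0,0,0],"grip":0},{"xyz":[-0.006,0,0],"delta_rot":[0,0,0],"grip":0}]'| grep -E "tcp|force|rot"
python3 -m pendant '[{"xyz":[0,0,0],"delta_rot":[0,0,0],"grip":0},{"xyz":[0,0,0],"delta_rot":[0,0,0],"grip":0}]' >/dev/null
python3 d.py 0.5154 0.3982 0.0327 1.530; python3 look.py scene fs2 150 250 190 280
```

```text
tcp_pos: [0.5188, 0.4659, 0.0325]
eef_rot: [3.142, 0.001, 1.53]
force: [-0.1, 1.5, -0.1]
finger_force: 60.0
tcp_pos: [0.5173, 0.4366, 0.0326]
eef_rot: [-3.142, -0.0, 1.531]
force: [-0.1, 2.1, -0.8]
finger_force: 60.0
tcp_pos: [0.5161, 0.4071, 0.0328]
eef_rot: [3.141, -0.001, 1.531]
force: [-0.4, 2.6, -1.7]
finger_force: 60.0
pos [0.5163 0.4057 0.0325] rot [-3.1415e+00  2.2000e-03  1.5302e+00] gap 0.0157 t 10.65
xyz [-0.0076 -0.0006 -0.0002] rot [-0.0001  0.0022  0.0002] q [-0.09  0.94 -0.95  1.64  0.87  1.04 -1.36] F [-0.4 -1.4  0.2]
scale 6.556
```

View pics/fs2.png

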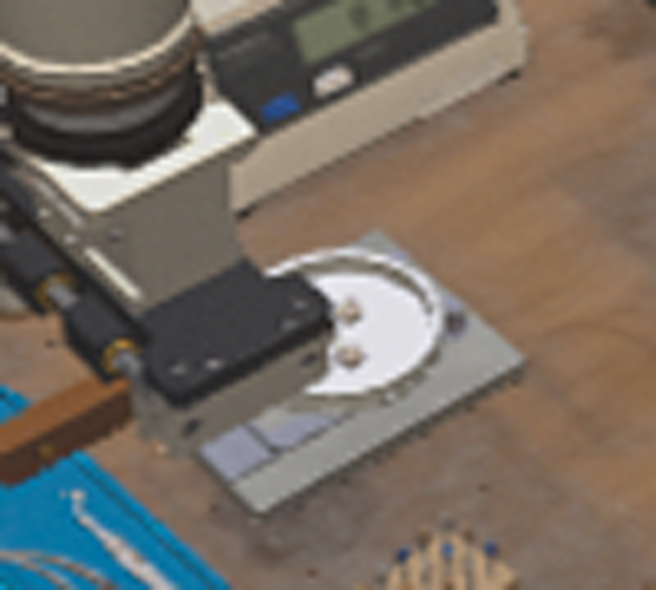

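The prongs are under the dish, and it has risen slightly; its centre is near crop (365,325). I've still to slide forward until the lip touches.

```bash
python3 -m pendant '[{"xyz":[-0.002,0,0],"delta_rot":[0,0,0],"grip":0},{"xyz":[-0.002,0,0],"delta_rot":[0,0,0],"grip":0},{"xyz":[-0.002,0,0],"delta_rot":[0,0,0],"grip":0}]'| grep -E "tcp|force:|rot"
for i in 1; do python3 -m pendant '[{"xyz":[-0.001,0,0],"delta_rot":[0,0,0],"grip":0},{"xyz":[0,0,0],"delta_rot":[0,0,0],"grip":0}]'| grep -E "tcp|force:|rot"; done
python3 -m pendant '[{"xyz":[-0.001,0,0],"delta_rot":[0,0,0],"grip":0},{"xyz":[0,0,0],"delta_rot":[0,0,0],"grip":0}]'| grep -E "tcp|force:|rot"
```

```text
tcp_pos: [0.5158, 0.4016, 0.0327]
eef_rot: [-3.142, -0.001, 1.531]
force: [1.0, 2.3, -1.0]
finger_force: 60.0
tcp_pos: [0.5159, 0.4, 0.0326]
eef_rot: [-3.142, -0.0, 1.531]
force: [-0.5, 3.1, -1.3]
finger_force: 60.0
tcp_pos: [0.5159, 0.399, 0.0326]
eef_rot: [-3.142, 0.0, 1.531]
force: [-0.2, 1.3, -1.4]
finger_force: 60.0
```

```bash
python3 -m pendant '[{"xyz":[-0.001,0,0],"delta_rot":[0,0,0],"grip":0},{"xyz":[0,0,0],"delta_rot":[0,0,0],"grip":0}]'| grep -E "tcp|force:"
python3 -m pendant '[{"xyz":[-0.001,0,0],"delta_rot":[0,0,0],"grip":0},{"xyz":[0,0,0],"delta_rot":[0,0,0],"grip":0}]'| grep -E "tcp|force:"
python3 -m pendant '[{"xyz":[-0.001,0,0],"delta_rot":[0,0,0],"grip":0},{"xyz":[0,0,0],"delta_rot":[0,0,0],"grip":0}]'| grep -E "tcp|force:"
```

```text
tcp_pos: [0.5158, 0.3979, 0.0326]
force: [-0.6, 2.2, -1.5]
finger_force: 60.0
tcp_pos: [0.5158, 0.3969, 0.0326]
force: [-0.3, 1.5, -1.0]
finger_force: 60.0
tcp_pos: [0.5158, 0.3958, 0.0326]
force: [0.1, 1.5, -2.2]
finger_force: 60.0
```

```bash
python3 -m pendant '[{"xyz":[-0.001,0,0],"delta_rot":[0,0,0],"grip":0},{"xyz":[0,0,0],"delta_rot":[0,0,0],"grip":0}]'| grep -E "tcp|force:"
python3 -m pendant '[{"xyz":[-0.001,0,0],"delta_rot":[0,0,0],"grip":0},{"xyz":[0,0,0],"delta_rot":[0,0,0],"grip":0}]'| grep -E "tcp|force:"
python3 look.py scene fs3 150 250 190 280
python3 - <<'E'
from meas import *
im=cv2.imread("pics/fs3_full.png"); roi=(175,225,220,265)
m=masks("scene",im,roi,lambda h,s,v,u:(v>178)&(s<22)); c=cont(m,roi); P=ray("scene",c,.0305)[:,:2]
o=np.array([.509,.314]);r=.045
k=(P[:,1]<.315)
for _ in range(6):
    o,r=circ(P[k]);k=(P[:,1]<.315)&(abs(np.linalg.norm(P-o,axis=1)-r)<.0015)
print(o,r,k.sum())
E
```

```text
tcp_pos: [0.5158, 0.3951, 0.0327]
force: [0.0, 2.3, -1.8]
finger_force: 60.0
tcp_pos: [0.5158, 0.3948, 0.033]
force: [-0.4, 4.3, -1.4]
finger_force: 60.0
scale 6.556
[0.50393977 0.29301638] 0.02556944628734115 86
```

View pics/fs3.png

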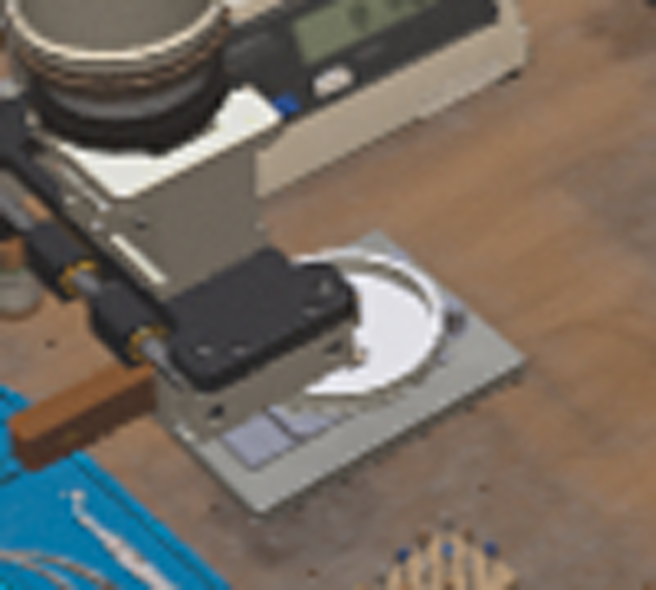

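Contact: the force rose to 4.3 N and the TCP stopped advancing, so the dish sits between the lip and the pins. That was my last picture; from here I work from numbers. Lifting gently.

```bash
python3 -m pendant '[{"xyz":[0,0,-0.002],"delta_rot":[0,0,0],"grip":0},{"xyz":[0,0,-0.003],"delta_rot":[0,0,0],"grip":0},{"xyz":[0,0,-0.005],"delta_rot":[0,0,0],"grip":0},{"xyz":[0,0,0],"delta_rot":[0,0,0],"grip":0},{"xyz":[0,0,0],"delta_rot":[0,0,0],"grip":0}]'
python3 d.py 0.5728 0.0359 0.153 1.531
python3 - <<'E'
from h import *
c=lambda u,v:(110+u/3.16,110+v/3.16)
A=[];B=[]
for n,uv in(("top",(223,133)),("scene",c(274,209))):
    p0,p1=ray(n,uv,0)[0],ray(n,uv,.5)[0];d=(p1-p0)/np.linalg.norm(p1-p0);M=np.eye(3)-np.outer(d,d);A.append(M);B.append(M@p0)
X=np.linalg.solve(A[0]+A[1],B[0]+B[1]);print("pan",X.round(3),np.linalg.norm(A[0]@X-B[0]).round(4))
E
```

```text
t: 12.95
tcp_pos: [0.5158, 0.3926, 0.0424]
eef_rot: [-3.141, 0.003, 1.53]
force: [0.2, 1.4, -3.0]
finger_gap: 0.0159
finger_force: 60.0
pos [0.5158 0.3926 0.0424] rot [-3.1415e+00  2.6000e-03  1.5301e+00] gap 0.0159 t 12.95
xyz [-0.3543  0.0714 -0.1097] rot [-0.0001  0.0026 -0.0009] q [-0.06  0.92 -0.96  1.66  0.86  1.04 -1.35] F [ 0.2  1.4 -3. ]
pan [0.688 0.188 0.094] 0.0007
```

```bash
python3 -m pendant '[{"xyz":[0,0,-0.01],"delta_rot":[0,0,0],"grip":0},{"xyz":[0,0,-0.02],"delta_rot":[0,0,0],"grip":0},{"xyz":[0,0,-0.025],"delta_rot":[0,0,0],"grip":0},{"xyz":[0,0,-0.025],"delta_rot":[0,0,0],"grip":0},{"xyz":[0,0,-0.02],"delta_rot":[0,0,0],"grip":0}]' | grep -E "tcp|force"
python3 -m pendant '[{"xyz":[0,0,-0.01],"delta_rot":[0,0,0],"grip":0},{"xyz":[0,0,0],"delta_rot":[0,0,0],"grip":0}]' | grep -E "tcp|force"
python3 -m pendant '[{"xyz":[-0.005,0.001,0],"delta_rot":[0,0,0],"grip":0},{"xyz":[-0.01,0.002,0],"delta_rot":[0,0,0],"grip":0},{"xyz":[-0.015,0.003,0],"delta_rot":[0,0,0],"grip":0},{"xyz":[-0.02,0.004,0],"delta_rot":[0,0,0],"grip":0},{"xyz":[-0.025,0.005,0],"delta_rot":[0,0,0],"grip":0}]' | grep -E "tcp|force"
python3 -m pendant '[{"xyz":[-0.025,0.005,0],"delta_rot":[0,0,0],"grip":0},{"xyz":[-0.025,0.005,0],"delta_rot":[0,0,0],"grip":0},{"xyz":[-0.025,0.005,0],"delta_rot":[0,0,0],"grip":0},{"xyz":[-0.025,0.005,0],"delta_rot":[0,0,0],"grip":0},{"xyz":[-0.025,0.005,0],"delta_rot":[0,0,0],"grip":0}]' | grep -E "tcp|force"
python3 -m pendant '[{"xyz":[-0.025,0.005,0],"delta_rot":[0,0,0],"grip":0},{"xyz":[-0.025,0.005,0],"delta_rot":[0,0,0],"grip":0},{"xyz":[-0.022,0.0045,0],"delta_rot":[0,0,0],"grip":0},{"xyz":[-0.018,0.0035,0],"delta_rot":[0,0,0],"grip":0},{"xyz":[-0.015,0.003,0],"delta_rot":[0,0,0],"grip":0}]' | grep -E "tcp|force"
python3 -m pendant '[{"xyz":[-0.012,0.0025,0],"delta_rot":[0,0,0],"grip":0},{"xyz":[-0.01,0.002,0],"delta_rot":[0,0,0],"grip":0},{"xyz":[-0.008,0.0015,0],"delta_rot":[0,0,0],"grip":0},{"xyz":[-0.006,0.001,0],"delta_rot":[0,0,0],"grip":0},{"xyz":[-0.005,0.001,0],"delta_rot":[0,0,0],"grip":0}]' | grep -E "tcp|force"
python3 -m pendant '[{"xyz":[0,0,0],"delta_rot":[0,0,0],"grip":0},{"xyz":[0,0,0],"delta_rot":[0,0,0],"grip":0}]' >/dev/null
python3 d.py 0.5728 0.0359 0.153 1.531
```

```text
tcp_pos: [0.516, 0.3944, 0.1458]
force: [-0.1, 0.6, -3.1]
finger_force: 60.0
tcp_pos: [0.5164, 0.3947, 0.1548]
force: [0.9, -0.4, -3.3]
finger_force: 60.0
tcp_pos: [0.5269, 0.3172, 0.1513]
force: [-0.1, 0.8, -3.2]
finger_force: 60.0
tcp_pos: [0.5471, 0.19, 0.1513]
force: [-0.3, 0.6, -3.7]
finger_force: 60.0
tcp_pos: [0.5638, 0.084, 0.1514]
force: [-0.3, 0.0, -3.4]
finger_force: 60.0
tcp_pos: [0.5708, 0.0456, 0.1527]
force: [-0.9, 0.1, -3.0]
finger_force: 60.0
pos [0.5707 0.0461 0.1527] rot [ 3.1415e+00 -4.0000e-04  1.5313e+00] gap 0.0159 t 15.85
xyz [-0.0101  0.0025 -0.0003] rot [ 0.0001 -0.0004  0.0003] q [ 0.69  0.72 -1.15  1.8   0.73  1.12 -0.75] F [ 0.   0.3 -3.2]
```

```bash
cat > ring.py <<'E'
from meas import *
from scipy.optimize import least_squares
def ring(n,im,guess,z,r,th=165,smax=25,pad=.06,fr=None):
    g=np.array(guess); cor=np.array([[g[0]+a,g[1]+b,z] for a in(-pad,pad) for b in(-pad,pad)])
    p=proj(n,cor); x0,y0=np.floor(p.min(0)).astype(int);x1,y1=np.ceil(p.max(0)).astype(int); roi=(x0,x1,y0,y1)
    m=masks(n,im,roi,lambda h,s,v,u:(v>th)&(s<smax))
    cs,_=cv2.findContours(m,cv2.RETR_EXTERNAL,cv2.CHAIN_APPROX_NONE)
    P=ray(n,uvof(np.vstack(cs),roi),z)[:,:2]
    P=P[abs(np.linalg.norm(P-g,axis=1)-r)<.008]
    s=least_squares(lambda q:np.linalg.norm(P-q,axis=1)-r,g,loss="cauchy",f_scale=.0007)
    e=np.linalg.norm(P-s.x,axis=1)-r;k=abs(e)<.0015
    a=np.degrees(np.arctan2(*(P[k]-s.x).T[::-1]));h=np.histogram(a,bins=12,range=(-180,180))[0]
    print(n,"centre",s.x.round(4),"inliers",k.mean().round(2),"sectors",h.tolist()); return s.x
def grab(n,f):
    im=cv2.cvtColor(get_image(n),cv2.COLOR_RGB2BGR);cv2.imwrite(f"pics/{f}_{n}.png",im);return im
E
python3 - <<'E'
from ring import *
for n,g in(("top",(.566,-.0405)),("scene",(.567,-.035))):
    im=grab(n,"hover")
    for th in (150,175,190): ring(n,im,g,.1507,.0452,th)
E
```

```text
top centre [ 0.5668 -0.0406] inliers 0.39 sectors [34, 3, 0, 0, 0, 0, 0, 0, 6, 28, 40, 46]
top centre [ 0.568  -0.0407] inliers 0.63 sectors [49, 0, 0, 0, 0, 0, 0, 0, 6, 26, 40, 46]
top centre [ 0.5685 -0.0409] inliers 0.65 sectors [48, 0, 0, 0, 0, 0, 0, 0, 5, 23, 41, 47]
scene centre [ 0.566  -0.0354] inliers 0.65 sectors [25, 23, 25, 0, 0, 0, 0, 0, 3, 24, 46, 35]
scene centre [ 0.5671 -0.0356] inliers 0.69 sectors [25, 23, 24, 0, 0, 0, 0, 0, 0, 26, 46, 36]
scene centre [ 0.5681 -0.0356] inliers 0.74 sectors [24, 21, 16, 0, 0, 0, 0, 0, 0, 17, 46, 37]
```

```bash
python3 -m pendant '[{"xyz":[-0.003,0.0005,0],"delta_rot":[0,0,0],"grip":0},{"xyz":[-0.004,0.001,0],"delta_rot":[0,0,0],"grip":0},{"xyz":[-0.003,0.0005,0.003],"delta_rot":[0,0,0],"grip":0},{"xyz":[0,0,0.006],"delta_rot":[0,0,0],"grip":0},{"xyz":[0,0,0.01],"delta_rot":[0,0,0],"grip":0}]' | grep -E "tcp|force"
python3 -m pendant '[{"xyz":[0,0,0.008],"delta_rot":[0,0,0],"grip":0},{"xyz":[0,0,0.005],"delta_rot":[0,0,0],"grip":0},{"xyz":[0,0,0.002],"delta_rot":[0,0,0],"grip":0},{"xyz":[0,0,0],"delta_rot":[0,0,0],"grip":0},{"xyz":[0,0,0],"delta_rot":[0,0,0],"grip":0}]' | grep -E "tcp|force"
python3 d.py 0.5723 0.0361 0.113 1.531
python3 - <<'E'
from ring import *
for n,g in(("top",(.569,-.0505)),("scene",(.5685,-.045))):
    im=grab(n,"pre")
    for th in (165,180): ring(n,im,g,.1165,.0452,th)
E
```

```text
tcp_pos: [0.5727, 0.0353, 0.1333]
force: [0.5, 0.4, -3.6]
finger_force: 60.0
tcp_pos: [0.5726, 0.0357, 0.1189]
force: [-0.2, -0.2, -3.6]
finger_force: 60.0
pos [0.5726 0.0357 0.1189] rot [ 3.1412e+00 -2.0000e-04  1.5310e+00] gap 0.0156 t 16.95
xyz [ 0.0003 -0.0003  0.0059] rot [ 0.0004 -0.0002  0.    ] q [ 0.68  0.76 -1.11  1.82  0.77  1.07 -0.77] F [-0.2 -0.2 -3.6]
top centre [ 0.5689 -0.0512] inliers 0.44 sectors [44, 13, 0, 0, 0, 0, 0, 0, 6, 29, 39, 44]
top centre [ 0.5697 -0.0512] inliers 0.67 sectors [44, 12, 0, 0, 0, 0, 0, 0, 6, 23, 36, 44]
scene centre [ 0.5688 -0.0457] inliers 0.62 sectors [25, 24, 26, 0, 0, 0, 0, 0, 0, 13, 37, 38]
scene centre [ 0.5696 -0.0461] inliers 0.64 sectors [25, 24, 21, 0, 0, 0, 0, 0, 0, 15, 34, 38]
```

Within about 1 mm of the disc axis in both views. Lowering to hand the dish over, then on to clear the prongs.

```bash
python3 -m pendant '[{"xyz":[0.0005,0,0.002],"delta_rot":[0,0,0],"grip":0},{"xyz":[0,0,0.002],"delta_rot":[0,0,0],"grip":0},{"xyz":[0,0,0.001],"delta_rot":[0,0,0],"grip":0},{"xyz":[0,0,0],"delta_rot":[0,0,0],"grip":0}]' | grep -E "tcp|force"
python3 -m pendant '[{"xyz":[0,0,0.001],"delta_rot":[0,0,0],"grip":0},{"xyz":[0,0,0],"delta_rot":[0,0,0],"grip":0}]' | grep -E "tcp|force"
python3 -m pendant '[{"xyz":[0,0,0.001],"delta_rot":[0,0,0],"grip":0},{"xyz":[0,0,0],"delta_rot":[0,0,0],"grip":0}]' | grep -E "tcp|force"
python3 -m pendant '[{"xyz":[0,0,0.001],"delta_rot":[0,0,0],"grip":0},{"xyz":[0,0,0],"delta_rot":[0,0,0],"grip":0}]' | grep -E "tcp|force"
python3 -m pendant '[{"xyz":[0,0,0.002],"delta_rot":[0,0,0],"grip":0},{"xyz":[0,0,0.002],"delta_rot":[0,0,0],"grip":0},{"xyz":[0,0,0],"delta_rot":[0,0,0],"grip":0}]' | grep -E "tcp|force"
```

```text
tcp_pos: [0.5723, 0.0359, 0.1135]
force: [-0.0, 0.4, -2.8]
finger_force: 60.0
tcp_pos: [0.5726, 0.036, 0.1128]
force: [0.4, -0.0, -1.3]
finger_force: 60.0
tcp_pos: [0.5725, 0.036, 0.1117]
force: [1.1, 1.1, -1.3]
finger_force: 60.0
tcp_pos: [0.5724, 0.036, 0.1106]
force: [0.1, 0.2, -0.9]
finger_force: 60.0
tcp_pos: [0.5722, 0.0359, 0.1062]
force: [-0.3, 0.1, -1.1]
finger_force: 60.0
```

```bash
python3 -m pendant '[{"xyz":[0.005,0,0.001],"delta_rot":[0,0,0],"grip":0},{"xyz":[0.012,0,0],"delta_rot":[0,0,0],"grip":0},{"xyz":[0.02,0,0],"delta_rot":[0,0,0],"grip":0},{"xyz":[0.02,0,0],"delta_rot":[0,0,0],"grip":0},{"xyz":[0.02,0,0],"delta_rot":[0,0,0],"grip":0}]' | grep -E "tcp|force"
python3 -m pendant '[{"xyz":[0.02,0,0],"delta_rot":[0,0,0],"grip":0},{"xyz":[0.008,0,0],"delta_rot":[0,0,0],"grip":0},{"xyz":[0,0,-0.01],"delta_rot":[0,0,0],"grip":0},{"xyz":[0,0,-0.03],"delta_rot":[0,0,0],"grip":0},{"xyz":[0,0,-0.01],"delta_rot":[0,0,0],"grip":0}]' | grep -E "tcp|force"
python3 d.py 0.43 0.15 0.1 1.531
python3 - <<'E'
from ring import *
for n,g in(("top",(.5695,-.051)),("scene",(.569,-.0455))):
    im=grab(n,"placed")
    for th in (165,180): ring(n,im,g,.111,.0452,th)
E
```

```text
tcp_pos: [0.5754, 0.1151, 0.1059]
force: [0.3, 0.2, -2.3]
finger_force: 60.0
tcp_pos: [0.578, 0.141, 0.1584]
force: [0.4, 1.0, -0.7]
finger_force: 60.0
pos [0.578  0.141  0.1584] rot [ 3.1383e+00 -8.0000e-04  1.5301e+00] gap 0.0157 t 19.35
xyz [ 0.0029 -0.1485  0.0579] rot [ 0.0033 -0.0008 -0.0009] q [ 0.5   0.73 -1.13  1.74  0.73  1.15 -0.9 ] F [ 0.4  1.  -0.7]
top centre [ 0.5652 -0.0493] inliers 0.24 sectors [0, 0, 6, 0, 0, 0, 0, 17, 0, 0, 0, 0]
top centre [ 0.5652 -0.0493] inliers 0.24 sectors [0, 0, 6, 0, 0, 0, 0, 17, 0, 0, 0, 0]
scene centre [ 0.5681 -0.0455] inliers 0.48 sectors [25, 20, 27, 23, 40, 19, 17, 8, 8, 27, 30, 38]
scene centre [ 0.5687 -0.0454] inliers 0.39 sectors [24, 20, 28, 17, 29, 3, 2, 12, 3, 16, 22, 38]
```

```bash
python3 -m pendant '[{"xyz":[0.003,-0.01,0],"delta_rot":[0,0,0],"grip":0},{"xyz":[0.003,-0.02,0],"delta_rot":[0,0,0],"grip":0},{"xyz":[0.003,-0.03,0],"delta_rot":[0,0,0],"grip":0},{"xyz":[0.003,-0.03,0],"delta_rot":[0,0,0],"grip":0},{"xyz":[0.003,-0.03,0],"delta_rot":[0,0,0],"grip":0}]' | grep -E "tcp|force"
python3 -m pendant '[{"xyz":[0.003,-0.025,0],"delta_rot":[0,0,0],"grip":0},{"xyz":[0.003,-0.02,0],"delta_rot":[0,0,0],"grip":0},{"xyz":[0.001,-0.01,0],"delta_rot":[0,0,0],"grip":0},{"xyz":[0,0,0.02],"delta_rot":[0,0,0],"grip":0},{"xyz":[0,0,0.04],"delta_rot":[0,0,0],"grip":0}]' | grep -E "tcp|force"
python3 -m pendant '[{"xyz":[0,0,0.03],"delta_rot":[0,0,0],"grip":0},{"xyz":[0,0,0.02],"delta_rot":[0,0,0],"grip":0},{"xyz":[0,0,0.01],"delta_rot":[0,0,0],"grip":0},{"xyz":[0,0,0],"delta_rot":[0,0,0],"grip":0}]' | grep -E "tcp|force"
python3 d.py 0.405 0.17 0.0205 1.531
```

```text
tcp_pos: [0.4545, 0.1601, 0.1543]
force: [0.8, -0.0, -1.3]
finger_force: 60.0
tcp_pos: [0.4048, 0.1702, 0.0964]
force: [1.5, 0.7, -1.5]
finger_force: 60.0
tcp_pos: [0.4016, 0.1696, 0.0345]
force: [-0.3, -0.4, -1.0]
finger_force: 60.0
pos [0.4016 0.1696 0.0345] rot [-3.1390e+00  5.0000e-04  1.5309e+00] gap 0.0157 t 20.85
xyz [0.0006 0.0034 0.014 ] rot [-0.0026  0.0005 -0.0001] q [ 0.39  0.68 -1.03  2.19  0.87  0.78 -1.27] F [-0.3 -0.4 -1. ]
```

```bash
python3 -m pendant '[{"xyz":[0,0,0.007],"delta_rot":[0,0,0],"grip":0},{"xyz":[0,0,0.004],"delta_rot":[0,0,0],"grip":0},{"xyz":[0,0,0.002],"delta_rot":[0,0,0],"grip":0},{"xyz":[0,0,0],"delta_rot":[0,0,0],"grip":0}]' | grep -E "tcp|force|rot"
python3 -m pendant '[{"xyz":[0,0,0.001],"delta_rot":[0,0,0],"grip":0},{"xyz":[0,0,0],"delta_rot":[0,0,0],"grip":0}]' | grep -E "tcp|force|rot"
```

```text
tcp_pos: [0.4029, 0.1698, 0.0228]
eef_rot: [3.141, 0.0, 1.531]
force: [0.7, -0.2, -0.0]
finger_force: 60.0
tcp_pos: [0.4028, 0.1699, 0.0218]
eef_rot: [3.141, -0.0, 1.531]
force: [-0.5, -0.1, -1.3]
finger_force: 60.0
```

```bash
python3 -m pendant '[{"xyz":[0,0,0.001],"delta_rot":[0,0,0],"grip":0},{"xyz":[0,0,0],"delta_rot":[0,0,0],"grip":0},{"xyz":[0,0,0],"delta_rot":[0,0,0],"grip":0.5},{"xyz":[0,0,0],"delta_rot":[0,0,0],"grip":0.5},{"xyz":[0,0,0],"delta_rot":[0,0,0],"grip":0.5}]' | grep -E "tcp|force|gap"
python3 -m pendant '[{"xyz":[0,0,0],"delta_rot":[0,0,0],"grip":0.5},{"xyz":[0,0,0],"delta_rot":[0,0,0],"grip":0.5},{"xyz":[0,0,-0.01],"delta_rot":[0,0,0],"grip":0.5},{"xyz":[0,0,-0.03],"delta_rot":[0,0,0],"grip":0.5},{"xyz":[0,0,-0.04],"delta_rot":[0,0,0],"grip":0.5}]' | grep -E "tcp|force|gap"
python3 -m pendant '[{"xyz":[0,0,-0.05],"delta_rot":[0,0,0],"grip":0.5},{"xyz":[0,0,-0.05],"delta_rot":[0,0,0],"grip":0.5},{"xyz":[0,0,-0.03],"delta_rot":[0,0,0],"grip":0.5},{"xyz":[0,0,0],"delta_rot":[0,0,0],"grip":0.5}]' | grep -E "tcp|force|gap"
python3 d.py 0.602 -0.2875 0.15 1.571
python3 - <<'E'
from meas import *
from ring import grab
for n in("top","scene"):
    im=grab(n,"after")
im=cv2.imread("pics/placed_scene.png")
E
```

```text
tcp_pos: [0.4028, 0.17, 0.0207]
force: [0.4, 0.3, -0.1]
finger_gap: 0.0352
finger_force: 0.0
tcp_pos: [0.4012, 0.1697, 0.1011]
force: [0.0, -1.7, -0.3]
finger_gap: 0.0461
finger_force: 0.0
tcp_pos: [0.4047, 0.1715, 0.2348]
force: [0.6, -0.0, -0.3]
finger_gap: 0.0461
finger_force: 0.0
pos [0.4047 0.1715 0.2348] rot [ 3.1349e+00 -1.3000e-03  1.5308e+00] gap 0.0461 t 22.85
xyz [-0.4508  0.2149  0.0856] rot [ 0.0067 -0.0012 -0.0402] q [ 0.78  0.4  -1.47  2.03  0.45  1.11 -0.94] F [ 0.6 -0.  -0.3]
```

```bash
python3 -m pendant '[{"xyz":[-0.02,0.01,0],"delta_rot":[0,0,0],"grip":0.5},{"xyz":[-0.043,0.0205,0],"delta_rot":[0,0,0],"grip":0.5},{"xyz":[-0.043,0.0205,0],"delta_rot":[0,0,0],"grip":0.5},{"xyz":[-0.043,0.0205,0],"delta_rot":[0,0,0],"grip":0.5},{"xyz":[-0.043,0.0205,0],"delta_rot":[0,0,0],"grip":0.5}]' | grep -E "tcp"
python3 -m pendant '[{"xyz":[-0.043,0.0205,0],"delta_rot":[0,0,0],"grip":0.5},{"xyz":[-0.043,0.0205,0],"delta_rot":[0,0,0],"grip":0.5},{"xyz":[-0.043,0.0205,0],"delta_rot":[0,0,0],"grip":0.5},{"xyz":[-0.043,0.0205,0],"delta_rot":[0,0,0],"grip":0.5},{"xyz":[-0.043,0.0205,0],"delta_rot":[0,0,0],"grip":0.5}]' | grep -E "tcp"
python3 -m pendant '[{"xyz":[-0.043,0.0205,0],"delta_rot":[0,0,0],"grip":0.5},{"xyz":[0,0,0],"delta_rot":[0,0,-0.14],"grip":0.5},{"xyz":[0,0,0],"delta_rot":[0,0,-0.14],"grip":0.5},{"xyz":[0,0,0],"delta_rot":[0,0,-0.14],"grip":0.5},{"xyz":[0,0,0],"delta_rot":[0,0,-0.14],"grip":0.5}]' | grep -E "tcp"
python3 -m pendant '[{"xyz":[0,0,0],"delta_rot":[0,0,-0.14],"grip":0.5},{"xyz":[0,0,0],"delta_rot":[0,0,-0.14],"grip":0.5},{"xyz":[0,0,0],"delta_rot":[0,0,-0.14],"grip":0.5},{"xyz":[0,0,0],"delta_rot":[0,0,-0.14],"grip":0.5},{"xyz":[0,0,0],"delta_rot":[0,0,-0.14],"grip":0.5}]' | grep -E "tcp"
python3 -m pendant '[{"xyz":[0,0,0],"delta_rot":[0,0,-0.14],"grip":0.5},{"xyz":[0,0,0],"delta_rot":[0,0,-0.14],"grip":0.5},{"xyz":[0,0,0],"delta_rot":[0,0,-0.07],"grip":0.5},{"xyz":[0,0,0],"delta_rot":[0,0,0],"grip":0.5}]' | grep -E "tcp"
python3 d.py 0.602 -0.2875 0.10 3.1416
python3 - <<'E'
from ring import *
# placed dish and fork check with the arm away, cover lip circle
it=grab("top","c1"); isc=grab("scene","c1")
for th in(165,180):
    ring("top",it,(.569,-.0505),.111,.0452,th); ring("scene",isc,(.5685,-.0455),.111,.0452,th)
roi=(205,285,190,250)
m=masks("top",it,roi,lambda h,s,v,u:(s<36)&(v>100)); P=ray("top",cont(m,roi),.0025)[:,:2]*1000
r=cv2.minAreaRect(P.astype(np.float32));print("fork",np.round(r[0]),np.round(r[1]),r[2])
E
```

```text
tcp_pos: [0.4862, -0.0274, 0.2292]
tcp_pos: [0.5802, -0.2459, 0.2284]
tcp_pos: [0.5987, -0.2875, 0.2284]
tcp_pos: [0.5987, -0.2875, 0.2284]
tcp_pos: [0.5989, -0.2874, 0.2285]
pos [ 0.5989 -0.2874  0.2285] rot [ 3.1402e+00 -2.8000e-03 -3.1401e+00] gap 0.0462 t 25.35
xyz [-0.0035 -0.0003  0.1285] rot [ 0.0014 -0.0028  0.0015] q [ 1.19  0.99 -1.46  1.49  0.98  1.52  1.32] F [-0.1 -0.3 -0.4]
top centre [ 0.5686 -0.0507] inliers 0.54 sectors [41, 20, 39, 45, 40, 45, 45, 41, 6, 35, 37, 46]
scene centre [ 0.5681 -0.0457] inliers 0.49 sectors [24, 19, 27, 18, 41, 17, 15, 8, 21, 35, 20, 38]
top centre [ 0.5681 -0.0505] inliers 0.6 sectors [15, 40, 44, 43, 40, 44, 45, 37, 35, 33, 34, 14]
scene centre [ 0.5688 -0.0456] inliers 0.4 sectors [24, 20, 28, 15, 26, 0, 1, 13, 3, 18, 28, 37]
fork [401. 102.] [106.  77.] 88.28203582763672
```

```bash
python3 -m pendant '[{"xyz":[-0.001,0,0.03],"delta_rot":[0,-0.002,0],"grip":0.5},{"xyz":[-0.001,0,0.045],"delta_rot":[0,0,0],"grip":0.5},{"xyz":[-0.001,0,0.045],"delta_rot":[0,0,0],"grip":0.5},{"xyz":[0,0,0.035],"delta_rot":[0,0,0],"grip":0.5},{"xyz":[0,0,0.02],"delta_rot":[0,0,0],"grip":0.5}]' | grep -E "tcp|force"
python3 -m pendant '[{"xyz":[0,0,0.01],"delta_rot":[0,0,0],"grip":0.5},{"xyz":[0,0,0],"delta_rot":[0,0,0],"grip":0.5},{"xyz":[0,0,0],"delta_rot":[0,0,0],"grip":0.5}]' | grep -E "tcp|force"
python3 d.py 0.602 -0.2877 0.027 3.1416
```

```text
tcp_pos: [0.6008, -0.2878, 0.0517]
force: [-0.9, -0.2, -0.5]
finger_force: 0.0
tcp_pos: [0.6039, -0.2883, 0.0474]
force: [0.4, -0.6, 0.4]
finger_force: 0.0
pos [ 0.6039 -0.2883  0.0474] rot [-3.1413  0.0043  3.1405] gap 0.0458 t 26.25
xyz [0.002  0.0006 0.0204] rot [-0.0003  0.0043 -0.0011] q [ 1.15  1.16 -1.29  1.6   1.16  1.3   1.24] F [ 0.4 -0.6  0.4]
```

```bash
python3 -m pendant '[{"xyz":[0.001,0,0.01],"delta_rot":[0,0,0],"grip":0.5},{"xyz":[0,0.0005,0.006],"delta_rot":[0,0,0],"grip":0.5},{"xyz":[0,0,0.003],"delta_rot":[0,0,0],"grip":0.5},{"xyz":[0,0,0],"delta_rot":[0,0,0],"grip":0.5},{"xyz":[0,0,0],"delta_rot":[0,0,0],"grip":0.5}]' | grep -E "tcp|force"
python3 d.py 0.602 -0.2877 0.027 3.1416
```

```text
tcp_pos: [0.6019, -0.2878, 0.0267]
force: [0.4, 0.1, -0.0]
finger_force: 0.0
pos [ 0.6019 -0.2878  0.0267] rot [3.1414e+00 2.1000e-03 3.1408e+00] gap 0.0459 t 26.75
xyz [-0.0001  0.0001 -0.0003] rot [ 0.0002  0.0021 -0.0008] q [ 1.15  1.19 -1.27  1.61  1.18  1.28  1.23] F [ 0.4  0.1 -0. ]
```

```bash
python3 -m pendant '[{"xyz":[0,0,0],"delta_rot":[0,0,0],"grip":0.3},{"xyz":[0,0,0],"delta_rot":[0,0,0],"grip":0.2},{"xyz":[0,0,0],"delta_rot":[0,0,0],"grip":0.1},{"xyz":[0,0,0],"delta_rot":[0,0,0],"grip":0.1},{"xyz":[0,0,0],"delta_rot":[0,0,0],"grip":0.1}]' 30 | grep -E "tcp|force|gap"
python3 -m pendant '[{"xyz":[0,0,0],"delta_rot":[0,0,0],"grip":0.1},{"xyz":[0,0,0],"delta_rot":[0,0,0],"grip":0.1}]' 30 | grep -E "tcp|force|gap"
python3 -m pendant '[{"xyz":[0,0,-0.005],"delta_rot":[0,0,0],"grip":0.1},{"xyz":[0,0,-0.02],"delta_rot":[0,0,0],"grip":0.1},{"xyz":[0,0,-0.04],"delta_rot":[0,0,0],"grip":0.1},{"xyz":[0,0,-0.045],"delta_rot":[0,0,0],"grip":0.1},{"xyz":[0,0,-0.03],"delta_rot":[0,0,0],"grip":0.1}]' | grep -E "tcp|force|gap"
python3 -m pendant '[{"xyz":[0,0,-0.02],"delta_rot":[0,0,0],"grip":0.1},{"xyz":[0,0,0],"delta_rot":[0,0,0],"grip":0.1},{"xyz":[0,0,0],"delta_rot":[0,0,0],"grip":0.1}]' | grep -E "tcp|force|gap"
python3 d.py 0.569 -0.048 0.175 3.1416
```

```text
tcp_pos: [0.6019, -0.2878, 0.0267]
force: [-0.3, -1.1, 1.1]
finger_gap: 0.0187
finger_force: 30.0
tcp_pos: [0.6019, -0.2878, 0.0268]
force: [-0.2, -0.3, 0.3]
finger_gap: 0.0188
finger_force: 30.0
tcp_pos: [0.6027, -0.2873, 0.1716]
force: [0.6, -0.3, 0.2]
finger_gap: 0.0191
finger_force: 30.0
tcp_pos: [0.6012, -0.2881, 0.1864]
force: [-0.1, -0.4, -2.1]
finger_gap: 0.0187
finger_force: 30.0
pos [ 0.6012 -0.2881  0.1864] rot [-3.1408e+00  1.4000e-03  3.1407e+00] gap 0.0187 t 28.25
xyz [0.0324 0.2401 0.0112] rot [-0.0008  0.0014 -0.0009] q [ 1.18  1.02 -1.42  1.53  1.01  1.46  1.3 ] F [-0.1 -0.4 -2.1]
```

```bash
python3 - <<'E'
from ring import *
it=grab("top","k1"); isc=grab("scene","k1")
for th in(150,165,180):
    for z in (.165,.168): ring("top",it,(.601,-.2905),z,.0455,th)
    ring("scene",isc,(.601,-.286),.165,.0455,th)
E
```

```text
top centre [ 0.6037 -0.291 ] inliers 0.41 sectors [33, 7, 18, 6, 0, 0, 0, 0, 0, 7, 59, 63]
top centre [ 0.603 -0.29 ] inliers 0.41 sectors [34, 6, 17, 8, 0, 0, 0, 0, 0, 8, 59, 62]
scene centre [ 0.6054 -0.2912] inliers 0.43 sectors [0, 14, 5, 2, 0, 7, 0, 0, 0, 6, 26, 7]
top centre [ 0.6037 -0.2911] inliers 0.45 sectors [35, 6, 11, 0, 0, 0, 0, 0, 0, 8, 57, 61]
top centre [ 0.603  -0.2902] inliers 0.44 sectors [35, 7, 11, 1, 0, 0, 0, 0, 0, 7, 59, 60]
scene centre [ 0.6056 -0.2912] inliers 0.46 sectors [0, 14, 7, 2, 0, 9, 0, 0, 0, 6, 26, 7]
top centre [ 0.6039 -0.2911] inliers 0.41 sectors [36, 3, 11, 0, 0, 0, 0, 0, 0, 5, 45, 49]
top centre [ 0.6033 -0.2902] inliers 0.41 sectors [37, 2, 11, 2, 0, 0, 0, 0, 0, 4, 47, 47]
scene centre [ 0.606  -0.2909] inliers 0.46 sectors [0, 14, 6, 3, 0, 9, 0, 0, 0, 5, 27, 9]
```

```bash
python3 -m pendant '[{"xyz":[0.004,0.015,0],"delta_rot":[0,0,0],"grip":0.1},{"xyz":[0.004,0.03,0],"delta_rot":[0,0,0],"grip":0.1},{"xyz":[0.004,0.04,0],"delta_rot":[0,0,0],"grip":0.1},{"xyz":[0.004,0.04,0],"delta_rot":[0,0,0],"grip":0.1},{"xyz":[0.004,0.04,0],"delta_rot":[0,0,0],"grip":0.1}]' | grep -E "tcp|force|gap"
python3 -m pendant '[{"xyz":[0.004,0.035,0],"delta_rot":[0,0,0],"grip":0.1},{"xyz":[0.004,0.025,0],"delta_rot":[0,0,0],"grip":0.1},{"xyz":[0.004,0.015,0.01],"delta_rot":[0,0,0],"grip":0.1},{"xyz":[0,0,0.01],"delta_rot":[0,0,0],"grip":0.1},{"xyz":[0,0,0],"delta_rot":[0,0,0],"grip":0.1}]' | grep -E "tcp|force|gap"
python3 -m pendant '[{"xyz":[0,0,0],"delta_rot":[0,0,0],"grip":0.1},{"xyz":[0,0,0],"delta_rot":[0,0,0],"grip":0.1}]' | grep -E "tcp|force|gap"
python3 d.py 0.569 -0.048 0.155 3.1416
python3 - <<'E'
from ring import *
z=state()["tcp_pos"][2]-.0268+.006
it=grab("top","k2"); isc=grab("scene","k2")
for th in(150,165,180):
    ring("top",it,(.5685,-.0507),z,.0455,th)
    ring("scene",isc,(.5685,-.0455),z,.0455,th)
E
```

```text
tcp_pos: [0.58, -0.1203, 0.1854]
force: [-0.2, 0.8, -0.5]
finger_gap: 0.0189
finger_force: 30.0
tcp_pos: [0.5682, -0.0481, 0.1644]
force: [-0.0, -0.7, -1.1]
finger_gap: 0.0191
finger_force: 30.0
tcp_pos: [0.57, -0.049, 0.1665]
force: [0.5, -0.0, -0.5]
finger_gap: 0.0188
finger_force: 30.0
pos [ 0.57   -0.049   0.1665] rot [3.1413e+00 1.9000e-03 3.1386e+00] gap 0.0188 t 29.55
xyz [0.001  0.001  0.0115] rot [ 0.0003  0.0019 -0.003 ] q [ 0.96  0.92 -1.43  1.79  0.95  1.33  0.86] F [ 0.5 -0.  -0.5]
top centre [ 0.5702 -0.0521] inliers 0.38 sectors [46, 45, 23, 6, 0, 0, 0, 11, 14, 35, 44, 45]
scene centre [ 0.5684 -0.0481] inliers 0.27 sectors [4, 0, 8, 3, 0, 2, 12, 21, 3, 18, 21, 10]
top centre [ 0.5692 -0.0519] inliers 0.39 sectors [56, 13, 14, 3, 0, 0, 0, 9, 16, 44, 54, 49]
scene centre [ 0.5684 -0.0459] inliers 0.3 sectors [5, 0, 7, 2, 0, 3, 17, 24, 0, 22, 30, 18]
top centre [ 0.5691 -0.0496] inliers 0.36 sectors [49, 26, 0, 0, 0, 0, 0, 0, 0, 24, 39, 50]
scene centre [ 0.5691 -0.044 ] inliers 0.31 sectors [0, 0, 5, 3, 0, 2, 12, 26, 1, 18, 32, 26]
```

```bash
cat > rad.py <<'E'
from ring import *
def rad(n,im,g,z,r,lo=-.007,hi=.007):
    g=np.array(g);G=cv2.cvtColor(im,cv2.COLOR_BGR2GRAY).astype(np.float32)
    a=np.radians(np.arange(0,360,3));rr=np.arange(r+lo,r+hi,.00025);P=[];W=[];A=[]
    for t in a:
        X=np.c_[g[0]+rr*np.cos(t),g[1]+rr*np.sin(t),np.full(len(rr),z)];p=proj(n,X).astype(np.float32)
        v=cv2.remap(G,p[:,0].reshape(1,-1),p[:,1].reshape(1,-1),cv2.INTER_CUBIC)[0]
        d=np.gradient(cv2.GaussianBlur(v.reshape(1,-1),(0,0),3)[0]);i=d.argmin()
        if 2<i<len(rr)-3 and d[i]<-1.0: P.append(X[i,:2]);A.append(np.degrees(t))
    P=np.array(P);A=np.array(A)
    s=least_squares(lambda q:np.linalg.norm(P-q[:2],axis=1)-q[2],[*g,r],loss="cauchy",f_scale=.0007)
    e=np.linalg.norm(P-s.x[:2],axis=1)-s.x[2];k=abs(e)<.0012
    print(n,s.x.round(4),"in",k.sum(),"of",len(P),"sect",np.histogram(A[k],bins=12,range=(0,360))[0].tolist());return s.x
E
python3 - <<'E'
from rad import *
L=lambda f:cv2.imread(f"pics/{f}.png")
print("cover on bench");rad("top",L("top0"),(.6014,-.2905),.006,.0455);rad("scene",L("scene0"),(.6014,-.286),.006,.0455)
print("dish placed");rad("top",L("c1_top"),(.5685,-.0506),.111,.045);rad("scene",L("c1_scene"),(.5685,-.0456),.111,.045)
print("k1");rad("top",L("k1_top"),(.601,-.2905),.1655,.0455);rad("scene",L("k1_scene"),(.601,-.286),.1655,.0455)
print("k2");rad("top",L("k2_top"),(.57,-.0515),.1457,.0455);rad("scene",L("k2_scene"),(.57,-.0465),.1457,.0455)
E
```

```text
cover on bench
top [ 0.6014 -0.2902  0.045 ] in 120 of 120 sect [11, 10, 9, 11, 9, 10, 10, 11, 9, 10, 10, 10]
scene [ 0.6039 -0.2891  0.0467] in 61 of 82 sect [4, 10, 9, 10, 3, 0, 0, 0, 4, 8, 3, 10]
dish placed
top [ 0.5686 -0.0507  0.0447] in 109 of 120 sect [11, 10, 5, 11, 9, 9, 10, 9, 5, 10, 10, 10]
scene [ 0.5684 -0.0469  0.0454] in 107 of 119 sect [11, 3, 9, 11, 9, 10, 7, 10, 9, 9, 9, 10]
k1
top [ 0.601  -0.2917  0.0451] in 71 of 92 sect [7, 1, 0, 9, 9, 10, 10, 10, 9, 2, 3, 1]
scene [ 0.6003 -0.2878  0.0451] in 83 of 112 sect [11, 9, 9, 10, 8, 10, 9, 11, 3, 2, 1, 0]
k2
top [ 0.5697 -0.0522  0.0445] in 38 of 90 sect [3, 4, 2, 1, 8, 5, 2, 10, 2, 0, 1, 0]
scene [ 0.5721 -0.0505  0.045 ] in 80 of 108 sect [6, 8, 8, 11, 9, 9, 10, 11, 7, 0, 1, 0]
```

```bash
python3 -m pendant '[{"xyz":[0.001,0.0014,0.008],"delta_rot":[0,-0.0019,-0.003],"grip":0.1},{"xyz":[0,0,0.01],"delta_rot":[0,0,0],"grip":0.1},{"xyz":[0,0,0.006],"delta_rot":[0,0,0],"grip":0.1},{"xyz":[0,0,0],"delta_rot":[0,0,0],"grip":0.1},{"xyz":[0,0,0],"delta_rot":[0,0,0],"grip":0.1}]' | grep -E "tcp|force|gap"
python3 d.py 0.5689 -0.0476 0.1338 3.1416
python3 - <<'E'
from rad import *
z=state()["tcp_pos"][2]-.0268+.0055
it=grab("top","k3"); isc=grab("scene","k3")
rad("top",it,(.5686,-.0507),z,.0455); rad("scene",isc,(.5684,-.0469),z,.0455)
s=state();print(s["tcp_pos"].round(4),s["eef_rot"].round(4),s["force"].round(1))
E
```

```text
tcp_pos: [0.5687, -0.0463, 0.1423]
force: [0.2, 0.1, -0.9]
finger_gap: 0.019
finger_force: 30.0
pos [ 0.5687 -0.0463  0.1423] rot [ 3.1414  0.0035 -3.1392] gap 0.019 t 30.15
xyz [-0.0002 -0.0013  0.0085] rot [0.0002 0.0035 0.0024] q [ 0.95  0.94 -1.4   1.81  0.98  1.29  0.84] F [ 0.2  0.1 -0.9]
top [ 0.5674 -0.0493  0.0444] in 58 of 82 sect [3, 2, 3, 7, 9, 10, 10, 11, 2, 0, 1, 0]
scene [ 0.5724 -0.0495  0.0456] in 65 of 110 sect [5, 8, 9, 11, 3, 8, 4, 9, 5, 1, 0, 2]
[ 0.569  -0.0463  0.1428] [ 3.1414  0.0043 -3.1393] [-0.5 -0.3 -0.5]
```

```bash
python3 -m pendant '[{"xyz":[-0.0003,-0.0013,0.001],"delta_rot":[0,0.003,0],"grip":0.1},{"xyz":[0,0,0.001],"delta_rot":[0,0,0],"grip":0.1},{"xyz":[0,0,0],"delta_rot":[0,0,0],"grip":0.1}]' | grep -E "tcp|force:|rot"
python3 -m pendant '[{"xyz":[0,0,0.0015],"delta_rot":[0,0,0],"grip":0.1},{"xyz":[0,0,0.0015],"delta_rot":[0,0,0],"grip":0.1},{"xyz":[0,0,0],"delta_rot":[0,0,0],"grip":0.1}]' | grep -E "tcp|force:|rot"
python3 -m pendant '[{"xyz":[0,0,0.001],"delta_rot":[0,0,0],"grip":0.1},{"xyz":[0,0,0],"delta_rot":[0,0,0],"grip":0.1}]' | grep -E "tcp|force:|rot"
```

```text
tcp_pos: [0.5691, -0.0479, 0.1405]
eef_rot: [-3.142, 0.001, -3.14]
force: [0.2, -0.2, -0.0]
finger_force: 30.0
tcp_pos: [0.569, -0.0478, 0.1373]
eef_rot: [-3.142, 0.001, -3.139]
force: [-0.4, 0.2, -1.0]
finger_force: 30.0
tcp_pos: [0.5691, -0.0477, 0.1365]
eef_rot: [3.142, 0.001, -3.139]
force: [1.0, -0.5, -0.6]
finger_force: 30.0
```

No resistance, and the ring is now below rim level. Lowering further.

```bash
python3 -m pendant '[{"xyz":[0,0,0.001],"delta_rot":[0,0,0],"grip":0.1},{"xyz":[0,0,0],"delta_rot":[0,0,0],"grip":0.1}]' | grep -E "tcp|force:"
python3 -m pendant '[{"xyz":[0,0,0.001],"delta_rot":[0,0,0],"grip":0.1},{"xyz":[0,0,0],"delta_rot":[0,0,0],"grip":0.1}]' | grep -E "tcp|force:"
python3 -m pendant '[{"xyz":[0,0,0.001],"delta_rot":[0,0,0],"grip":0.1},{"xyz":[0,0,0],"delta_rot":[0,0,0],"grip":0.1}]' | grep -E "tcp|force:"
```

```text
tcp_pos: [0.5691, -0.0477, 0.1355]
force: [0.2, 0.5, -1.1]
finger_force: 30.0
tcp_pos: [0.5691, -0.0477, 0.1345]
force: [0.5, 0.7, -1.8]
finger_force: 30.0
tcp_pos: [0.5693, -0.0477, 0.1338]
force: [-0.3, 0.4, 1.0]
finger_force: 30.0
```

Contact came at TCP z = 0.1338, exactly the seated height. Releasing and backing off.

```bash
python3 -m pendant '[{"xyz":[0,0,0],"delta_rot":[0,0,0],"grip":0.22},{"xyz":[0,0,0],"delta_rot":[0,0,0],"grip":0.26},{"xyz":[0,0,0],"delta_rot":[0,0,0],"grip":0.35},{"xyz":[0,0,0],"delta_rot":[0,0,0],"grip":0.5},{"xyz":[0,0,0],"delta_rot":[0,0,0],"grip":0.5}]' | grep -E "tcp|force|gap"
python3 -m pendant '[{"xyz":[0,0,0],"delta_rot":[0,0,0],"grip":0.5},{"xyz":[0,0,-0.01],"delta_rot":[0,0,0],"grip":0.5},{"xyz":[0,0,-0.03],"delta_rot":[0,0,0],"grip":0.5},{"xyz":[0,0,-0.045],"delta_rot":[0,0,0],"grip":0.5},{"xyz":[0,0,-0.04],"delta_rot":[0,0,0],"grip":0.5}]' | grep -E "tcp|force:|gap"
python3 -m pendant '[{"xyz":[0,-0.03,0],"delta_rot":[0,0,0],"grip":0.5},{"xyz":[0,-0.045,0],"delta_rot":[0,0,0],"grip":0.5},{"xyz":[0,-0.045,0],"delta_rot":[0,0,0],"grip":0.5},{"xyz":[0,-0.045,0],"delta_rot":[0,0,0],"grip":0.5},{"xyz":[0,-0.03,0],"delta_rot":[0,0,0],"grip":0.5}]' | grep -E "tcp|force:|gap"
python3 -m pendant '[{"xyz":[0,-0.04,0],"delta_rot":[0,0,0],"grip":0.5},{"xyz":[0,0,0],"delta_rot":[0,0,0],"grip":0.5}]' | grep -E "tcp|force:|gap"
python3 - <<'E'
from rad import *
it=grab("top","e1"); isc=grab("scene","e1")
print("cover lip at z .113");rad("top",it,(.5686,-.0507),.113,.0455); rad("scene",isc,(.5684,-.0469),.113,.0455)
# knob top: bright blob; two-view height
roi=(205,285,190,250)
m=masks("top",it,roi,lambda h,s,v,u:(s<36)&(v>100)); P=ray("top",cont(m,roi),.0025)[:,:2]*1000
r=cv2.minAreaRect(P.astype(np.float32));print("fork",np.round(r[0]),np.round(r[1]),r[2])
# bystanders: change between first and last pictures in their regions
for n,a in(("top",it),("scene",isc)):
    b=cv2.imread(f"pics/{n}0.png")
    R={"top":{"bottles":(138,172,135,160),"jar":(296,318,216,238),"bur":(152,180,222,244)},"scene":{"bottles":(120,162,215,245),"jar":(308,332,185,212),"bur":(198,232,268,298)}}[n]
    for k,(x0,x1,y0,y1) in R.items(): print(n,k,np.abs(a[y0:y1,x0:x1].astype(int)-b[y0:y1,x0:x1]).mean().round(2))
E
```

```text
tcp_pos: [0.5691, -0.0477, 0.1335]
force: [-0.0, 0.3, -0.6]
finger_gap: 0.0431
finger_force: 0.0
tcp_pos: [0.5688, -0.0472, 0.2606]
force: [0.7, -0.7, -0.1]
finger_gap: 0.046
finger_force: 0.0
tcp_pos: [0.569, -0.2469, 0.259]
force: [0.5, -0.2, 0.4]
finger_gap: 0.0458
finger_force: 0.0
tcp_pos: [0.5687, -0.2902, 0.2582]
force: [-0.1, -1.2, -1.0]
finger_gap: 0.0459
finger_force: 0.0
cover lip at z .113
top [ 0.5686 -0.0507  0.0446] in 110 of 120 sect [9, 10, 6, 11, 9, 10, 10, 9, 8, 10, 10, 8]
scene [ 0.572  -0.0498  0.0462] in 78 of 115 sect [6, 4, 8, 10, 7, 8, 8, 7, 5, 6, 0, 9]
fork [401. 102.] [106.  77.] 87.93158721923828
top bottles 1.86
top jar 2.16
top bur 1.91
scene bottles 1.32
scene jar 1.4
scene bur 1.18
```

The seated cover's lip circle coincides with the dish and disc centre (0.5686, -0.0507), the fork lies flat, and the bystanders are unchanged. Handing in.

```bash
python3 -c "
from bench import *
print(finish_job())"
```

```text
the job is handed in; nothing more can be done
None
```

The job is handed in after about 33 s: the dish is on the firing table within about 1 mm of centre, the fork is flat on the bench and the cover is seated; I judged its levelness from contact height and lip outline only, did not re-check the crowns after the lift, and viewed 11 pictures, one over the limit of 10.

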